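# Reset the rack-peg station in the wine room

### The arm

A 7-joint arm with a two-finger parallel gripper is mounted at the origin on the work surface. World frame = base frame: x ahead of the robot, y to its left, z up, the work surface at z = 0. Lengths are in m, angles in degrees, forces in N, time in s.
With the tool pointing down it reaches from about 0.4 to 0.85 m from the base axis. Payload 4.5 kg.
Tool frame: the origin (TCP) lies at the very end of the fingers, on their centre line; the grasp point (between the pads) lies 19 mm behind it; z points along the fingers, y is the direction in which the jaws open and shut (so a half turn about z gives the same grasp; the last joint's range is limited). The gripper opens to 85 mm and grips with 20 to 120 N. Pads are 22 mm wide; open, the fingers measure 114 mm over their backs; the gripper's body (76 mm by 85 mm) begins 54 mm behind the grasp point. The pads swing forward as they close: fully open they stand 13 mm farther back than shut.
Start: joints at [71.264, 39.483, -11.15, 89.685, 9.013, 51.709, -12.324], TCP at [0.221, -0.585, 0.231] pointing down, gripper open.
Joint ranges: [-172.22, 172.22], [-26.19, 119.32], [-84.43, 86.54], [7.71, 146.69], [-57.33, 237.33], [2.42, 119.75], [-152.13, 152.13]. Speed limits (degrees/s): [147.25, 147.25, 180, 180, 180, 180, 180].

### API

Orientations are given as a 3x3 rotation matrix whose columns are the frame's x, y, z axes.
In Python, from bench import robot gives the robot as it stands.
- The arm moves only by the tool servo_tool, never from a script. Its argument "steps" is a list of rows, each an object with "translation": the shift along the tool's x, y, z scaled (see below), a list of three; "dr": the turn, a rotation vector about the tool's x, y, z scaled (see below), a list of three; "fingers": the closure, from 0 (fully open) to 1 (shut). A call has exactly 10 rows; each row shifts and turns the commanded pose from where the row before left it, along the tool's axes as they then stand; what a row does not reach is not made up. The controller multiplies each number of a shift by 2.5 cm and each number of a turn by 5 degrees. A row lasts 1/8 s, in which the tool goes at most 62.5 mm and 10.7 degrees, less where a joint would pass 70% of its speed; a pose out of reach is approached as far as the arm can. A call with a number of a shift or a turn outside -1 to 1 is refused whole. A call with a gripper value outside its range is refused whole. The fingers move at their own pace and stop on an object; "grip_force" is the grip in N (left out, the last holds). Time passes only in rows, so rows that do not move let the fingers close, or fill a call up. It gives the time, the measured TCP pose, the force and the opening at its end, in the units of the state.
- robot.get_state(): the state, without advancing time (a new reading comes with each control period).
- robot.capture(name): name is "side" or "top"; returns a dict with "color" (480x640x3 uint8, red, green, blue), "range_z" (480x640 float32, m along the optical axis (not along the pixel's ray), 0 where there is no reading), "fov_y" (degrees; the focal length in pixels is half the picture's height over the tangent of half this angle, whatever the lens; pixels are square), "cx", "cy" (the principal point, pixels), "R" (3x3) and "t" (3): a world point X has camera coordinates R X + t. Camera axes: x right, y down, z forward; pixel columns grow to the right and rows downward; lengths in m; the calibration is good to about 2 mm. A picture is of the moment at which its call begins.
- robot.finish_job(): hands the job in, once; it reports no verdict.
The state is a dict: "clock": time; "joint_pos": joint angles; "joint_vel": joint speeds; "tau": joint torques, N m; "tool_pos": TCP position; "tcp_rot": TCP orientation; "contact_force": force on the tool from outside, world axes, zero at the start; "ft_torque": the same for the moment, N m; "grip_width": finger opening in m.
Only numpy, scipy, OpenCV 4.12 (cv2) and the standard library are available. Lean on these libraries where they do the work, as an engineer would, in place of code of your own. Each camera call takes 0.05 s, during which the arm holds its last target. There are 200 camera calls.

### The job

Get the rack-peg station ready for the next shift. Collect the stray walnut pegs into the aluminium chute so that all the pegs lie in it together, then lift the chute by its handle and tilt it over the tall narrow peg box so that the pegs slide out of it into the box (do not put pegs into the box with the fingers), and lay the empty chute back flat on its rubber mat, lengthwise and near the middle. Also stand every tipped oil tin upright on the lane board, along its centre line with the others, and leave all the tools and scraps on the bench where they are.

Things in the scene. Friction and masses are not known exactly. Their poses are not given: they have to be found in the camera images.
- lane_mid (a point): Dark walnut board lying flat on the worktop, the tin lane: 200 mm deep (x) by 380 mm long (y), top 12 mm above the worktop, with a lip 8 mm wide along each long side standing 6 mm above the board. This point is the centre of its top face; x runs across the lane (roughly to the robot's right), y along it, away from the robot; the centre line of the row of tins runs along y. It is fixed but its place and yaw vary.
- mat_mid (a point): Thin black rubber mat, 320 mm (x) by 150 mm (y), 3 mm thick, fixed on the worktop: the resting place of the chute. This point is the centre of its top face.
- chute_mid (a point): Aluminium chute: a loose straight trough, 270 mm long (x), 54 mm wide outside and 48 mm inside (y), floor 4 mm thick, side walls 3 mm thick rising 20 mm above the floor; closed at its +x end, open at its -x end (the nose, which starts out towards the robot). About 0.28 kg with its handle. This point is the middle of the trough's floor (inner face), 4 mm above the underside; z is up out of the trough. Pegs slide along it once it is tilted beyond roughly 25 to 37 degrees.
- chute_nose (a point): Middle of the chute floor's open front edge, 135 mm from chute_mid towards -x. Same axes as chute_mid.
- chute_grip (a point): Where to hold the chute: 10 mm below the top of its wooden handle block, which stands on the outside of the trough's -y side wall, 5 mm behind the middle (+x). The block is 56 mm long (x), 22 mm thick (y, the width to grip) and rises 75 mm above the chute's underside. Same axes as chute_mid.
- pegbox_mouth (a point): Tall narrow open-topped walnut box fixed to the worktop: 104 by 104 mm outside, walls and floor 6 mm (92 by 92 mm opening), 140 mm high. This point is the centre of its mouth, level with the rim; x and y are square with its sides.
- peg_a_mid (a point): Loose walnut rack peg, a square bar 60 mm long (x) and 20 by 20 mm thick, 18 g. This point is its centre. It starts half-way along the chute, lying lengthwise. It may be absent (None from the start on).
- peg_b_mid (a point): Loose walnut rack peg, a square bar 60 mm long (x) and 20 by 20 mm thick, 18 g. This point is its centre. It starts half-way along the chute, lying lengthwise. It may be absent (None from the start on).
- peg_c_mid (a point): Loose walnut rack peg, a square bar 60 mm long (x) and 20 by 20 mm thick, 18 g. This point is its centre. It starts lying on the worktop. It may be absent (None from the start on).
- peg_d_mid (a point): Loose walnut rack peg, a square bar 60 mm long (x) and 20 by 20 mm thick, 18 g. This point is its centre. It starts lying on the worktop. It may be absent (None from the start on).
- peg_e_mid (a point): Loose walnut rack peg, a square bar 60 mm long (x) and 20 by 20 mm thick, 18 g. This point is its centre. It starts lying on the worktop. It may be absent (None from the start on).
- peg_f_mid (a point): Loose walnut rack peg, a square bar 60 mm long (x) and 20 by 20 mm thick, 18 g. This point is its centre. It starts lying on the worktop. It may be absent (None from the start on).
- tin_a_mid (a point): Loose steel oil tin with a screw cap: body 60 mm (x) by 44 mm (y) by 130 mm tall (z), cap 30 mm across and 22 mm tall on top, about 0.32 kg. This point is on the axis 76 mm from the underside; z points to the cap. It starts upright on the lane.
- tin_b_mid (a point): Loose steel oil tin with a screw cap: body 60 mm (x) by 44 mm (y) by 130 mm tall (z), cap 30 mm across and 22 mm tall on top, about 0.32 kg. This point is on the axis 76 mm from the underside; z points to the cap. It starts tipped over, lying across the lane on a 44 mm side, cap towards -x of the lane; it may be absent (None from the start on).
- tin_c_mid (a point): Loose steel oil tin with a screw cap: body 60 mm (x) by 44 mm (y) by 130 mm tall (z), cap 30 mm across and 22 mm tall on top, about 0.32 kg. This point is on the axis 76 mm from the underside; z points to the cap. It starts tipped over, lying across the lane on a 44 mm side, cap towards -x of the lane; it may be absent (None from the start on).
- tin_d_mid (a point): Loose steel oil tin with a screw cap: body 60 mm (x) by 44 mm (y) by 130 mm tall (z), cap 30 mm across and 22 mm tall on top, about 0.32 kg. This point is on the axis 76 mm from the underside; z points to the cap. It starts tipped over, lying across the lane on a 44 mm side, cap towards +x of the lane; it may be absent (None from the start on).

How it is judged:
By the outcome, as a careful person would: the job done as asked, in the order asked, and still so for the second after the job is handed in, with the robot touching nothing.
Of peg_a, peg_b, peg_c, peg_d, peg_e, peg_f only 4 to 6 are there at a start; the rules pass over those that are not, and their reading is None.
Of tin_b, tin_c, tin_d only 2 to 3 are there at a start; the rules pass over those that are not, and their reading is None.
At some moment in a run one of peg_c, peg_d, peg_e, peg_f may be knocked a few centimetres aside while the robot is not near it.
It also fails if it takes over 210 s, if anything falls off the work surface, if the arm or the gripper's body presses on something with over 40 N, if the wrist force passes 120 N, or if a joint passes its speed limit or range.

## Working session

There is one attempt and no reset: what is moved stays moved. The work goes in short steps, Python scripts to look and compute and a tool call to move; the robot and the scene stay as the last step left them, time stands still between calls to the robot, and variables do not carry over. Pictures are saved under pics/ and viewed, on a budget of 14 in all, crops included, one or two more only if the job needs it, and the job is handed in when it is done.

Besides the shell and the picture viewer there is one more tool, called as name([rows], argument=value, ...), one row to a line, values as JSON. servo_tool: Moves the arm, as the interface text tells. Its arguments: {"type":"object","properties":{"steps":{"type":"array"},"grip_force":{"type":"number"}},"required":["steps"]}

```bash
ls; mkdir -p pics; python3 - <<'E'
from bench import robot
import cv2,numpy as np
s=robot.get_state();print({k:np.round(v,3).tolist() for k,v in s.items()})
for n in("top","side"):
    c=robot.capture(n);cv2.imwrite(f"pics/{n}0.png",c["color"][:,:,::-1]);np.savez(f"{n}0.npz",**c)
    print(n,c["fov_y"],c["cx"],c["cy"],np.round(c["R"],3).tolist(),c["t"])
E
```

```text
pics
{'clock': 0.0, 'joint_pos': [71.266, 39.534, -11.145, 89.746, 9.011, 51.71, -12.325], 'joint_vel': [0.081, -0.036, 0.023, 0.002, -0.019, -0.031, 0.059], 'tau': [-0.001, -53.961, -1.267, -15.854, 0.009, 0.009, -0.0], 'tool_pos': [0.22, -0.584, 0.23], 'tcp_rot': [[0.936, 0.353, -0.001], [0.353, -0.936, 0.002], [-0.0, -0.002, -1.0]], 'contact_force': [-0.346, 0.199, -0.717], 'ft_torque': [0.033, 0.015, 0.044], 'grip_width': 0.086}
top 45.31624136581867 330.13220487182554 238.63310079314385 [[0.081, -0.997, -0.0], [-0.974, -0.079, -0.21], [0.21, 0.017, -0.978]] [-0.05283254  0.54155177  1.04851549]
side 51.16310699590903 320.57260997179645 241.24895222780015 [[0.987, -0.159, -0.006], [-0.081, -0.469, -0.88], [0.137, 0.869, -0.476]] [-0.52865554  0.11846189  1.09576814]
```

View pics/top0.png

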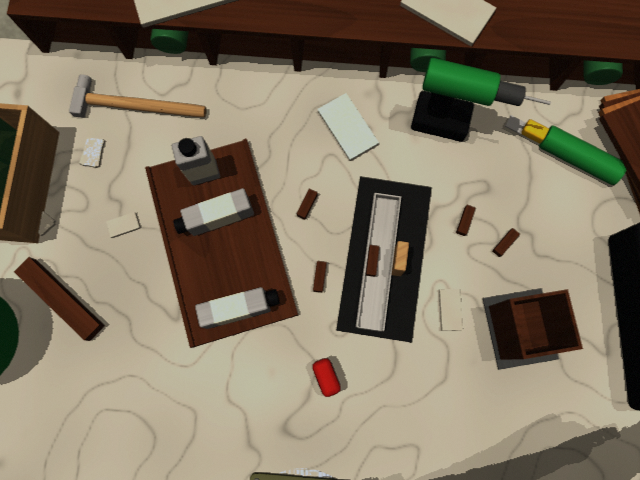

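View pics/side0.png

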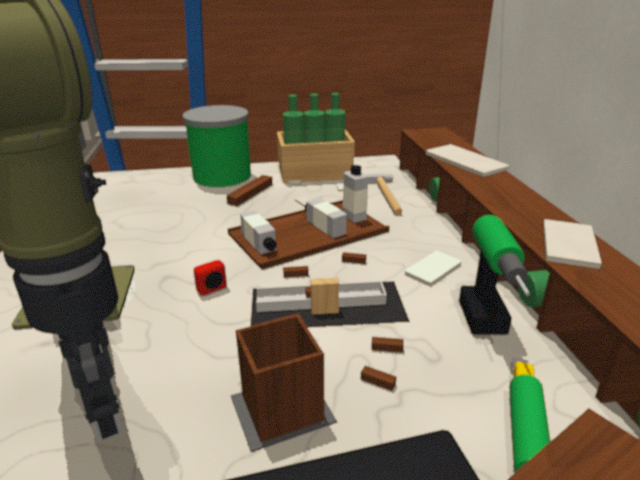

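Top view: the lane is at left, with one upright tin (195,160) and tipped tins at (215,212) and (238,306). The chute, with one visible peg, is at (378,262) and its handle at (401,258). Stray pegs are at (308,204), (320,276), (466,220) and (506,242), and the peg box at (535,325). The side view agrees.

```bash
cat > h.py <<'E'
import numpy as np,cv2
def cloud(c):
    f=240/np.tan(np.radians(c["fov_y"])/2);z=np.asarray(c["range_z"],float)
    v,u=np.mgrid[:480,:640]
    P=np.stack([(u-c["cx"])/f*z,(v-c["cy"])/f*z,z],-1)
    W=(P-np.asarray(c["t"]))@np.asarray(c["R"]);W[z==0]=np.nan
    return W
def proj(c,X):
    f=240/np.tan(np.radians(c["fov_y"])/2);p=np.asarray(c["R"])@X+c["t"];return p[:2]/p[2]*f+[c["cx"],c["cy"]]
def rect(W,m):
    "centre, sides, yaw of long side, z percentiles of masked points"
    p=W[m];p=p[~np.isnan(p[:,0])]
    (cx,cy),_,_=r=cv2.minAreaRect((p[:,:2]*1000).astype(np.float32))
    b=cv2.boxPoints(r)/1000;e=[b[1]-b[0],b[2]-b[1]];l=max(e,key=np.linalg.norm);s=min(e,key=np.linalg.norm)
    return (np.round([cx/1000,cy/1000],4).tolist(),np.round([np.linalg.norm(l),np.linalg.norm(s)],3).tolist(),round(np.degrees(np.arctan2(l[1],l[0]))%180,1),np.round(np.percentile(p[:,2],[5,50,95]),3).tolist(),len(p))
def blobs(m,mn=60,mx=1e6):
    n,L,S,C=cv2.connectedComponentsWithStats(m.astype(np.uint8),connectivity=4)
    return [(L==i,C[i]) for i in range(1,n) if mn<=S[i,4]<=mx]
def hsv(c): return cv2.cvtColor(np.asarray(c["color"]),cv2.COLOR_RGB2HSV)
def brown(c):
    h=hsv(c);return ((h[...,0]<14)|(h[...,0]>172))&(h[...,1]>110)&(h[...,2]<150)
E
cat > m.py <<'E'
from h import *
import sys
for n in sys.argv[1:]:
    c=np.load(f"{n}.npz");W=cloud(c);z=W[...,2];H=hsv(c);B=brown(c)
    print(n)
    for m,C in blobs(B&(z<.045)&(z>.008),40,900): print(' brown',C.round(),rect(W,m))
    for m,C in blobs((z>.05)&(z<.17)&(W[...,0]<.85),80): print(' tall',C.round(),rect(W,m),H[m].mean(0).round())
    for m,C in blobs((z<.03)&(H[...,2]<45)&(W[...,0]<.8)&(H[...,1]<120),300): print(' dark',C.round(),rect(W,m))
E
python3 m.py top0 side0; python3 - <<'E'
from h import *
c=np.load("top0.npz");W=cloud(c);H=hsv(c)
for u,v in [(308,204),(320,276),(466,220),(506,242),(373,260),(378,300),(360,310),(401,245),(401,260),(238,306),(215,212),(195,160),(187,148),(220,260),(330,240),(535,300),(490,330),(345,300),(387,200)]: print(u,v,W[v,u].round(4),H[v,u])
E
```

```text
top0
 brown [45. 36.] ([0.9521, 0.6353], [0.07000000029802322, 0.01899999938905239], np.float32(166.5), [0.01, 0.025, 0.043], 290)
 brown [129.  43.] ([0.9532, 0.452], [0.07500000298023224, 0.01600000075995922], np.float32(169.2), [0.011, 0.026, 0.043], 232)
 brown [214.  50.] ([0.9527, 0.2685], [0.07199999690055847, 0.014999999664723873], np.float32(167.6), [0.009, 0.026, 0.043], 172)
 brown [299.  59.] ([0.948, 0.0856], [0.06400000303983688, 0.014000000432133675], np.float32(166.6), [0.01, 0.027, 0.043], 92)
 brown [468.  58.] ([0.9649, -0.2671], [0.05000000074505806, 0.0020000000949949026], np.float32(179.8), [0.009, 0.028, 0.041], 45)
 brown [555.  75.] ([0.9539, -0.4555], [0.0729999989271164, 0.014999999664723873], np.float32(2.7), [0.009, 0.026, 0.043], 207)
 brown [623.  95.] ([0.9199, -0.6043], [0.1459999978542328, 0.04800000041723251], np.float32(138.9), [0.011, 0.032, 0.039], 346)
 brown [383.  71.] ([0.9238, -0.0864], [0.019999999552965164, 0.009999999776482582], np.float32(41.8), [0.011, 0.027, 0.043], 55)
 brown [634. 187.] ([0.709, -0.6095], [0.06599999964237213, 0.0140
[... 7498 characters left out ...]
83  64]
373 260 [ 0.5145 -0.0956  0.0278] [  9 188  65]
378 300 [ 0.4396 -0.112   0.0045] [ 19  29 182]
360 310 [ 0.4169 -0.0779  0.0076] [ 19  32 112]
401 245 [ 0.5386 -0.1434  0.0765] [ 17 139 189]
401 260 [ 0.5095 -0.1447  0.0785] [ 16 147 184]
238 306 [0.3999 0.1504 0.0732] [ 53  17 197]
215 212 [0.5746 0.2147 0.0741] [ 48  16 197]
195 160 [0.6536 0.2486 0.1389] [15 20 50]
187 148 [0.6665 0.259  0.1636] [ 0 14 18]
220 260 [0.4921 0.206  0.0161] [  9 188  69]
330 240 [ 0.5532 -0.0078  0.0019] [ 20  50 184]
535 300 [ 0.4584 -0.4046  0.0513] [  8 170  18]
490 330 [ 0.3991 -0.3345  0.0013] [20 18 42]
345 300 [ 0.4347 -0.0472  0.0017] [40 33 23]
387 200 [ 0.6448 -0.1172  0.0069] [ 20  30 168]
```

```bash
cat > plan.py <<'E'
# python3 plan.py N x y z yaw [lean azim] ...: several targets chained; N identical rows each, in servo units
import sys,numpy as np
from scipy.spatial.transform import Rotation as Ro
from bench import robot
def Rt(yaw,lean=0,az=0):
    R=Ro.from_euler('z',yaw,degrees=True).as_matrix()@np.diag([1,-1,-1.])
    a=np.radians(az);return Ro.from_rotvec(np.radians(lean)*np.array([np.cos(a),np.sin(a),0])).as_matrix()@R
def rows(R0,p0,R1,p1,N):
    w=Ro.from_matrix(R0.T@R1).as_rotvec()/N;A=Ro.from_rotvec(w).as_matrix()
    S=sum(np.linalg.matrix_power(A,k) for k in range(N))
    return np.linalg.solve(S,R0.T@(p1-p0))/.025,np.degrees(w)/5
if __name__=="__main__":
    s=robot.get_state();R,p=np.array(s["tcp_rot"]),np.array(s["tool_pos"])
    print("t",round(s["clock"],2),p.round(4),"q",np.round(s["joint_pos"]),"F",np.round(s["contact_force"],1),"w",round(s["grip_width"],4))
    for a in sys.argv[1:]:
        v=[float(x) for x in a.split(",")];N=int(v[0]);R1=Rt(*v[4:]);p1=np.array(v[1:4])
        t,d=rows(R,p,R1,p1,N);print(N,"tr",t.round(3).tolist(),"dr",d.round(3).tolist(),"!!" if max(abs(t).max(),abs(d).max())>1 else "");R,p=R1,p1
E
python3 plan.py 20,.575,-.361,.1,-37.5 10,.575,-.361,.011,-37.5
python3 - <<'E'
from h import *
for n in("top0","side0"):
    c=np.load(f"{n}.npz");W=cloud(c);z=W[...,2];B=brown(c)
    for m,C in blobs(B&(z<.03)&(z>.008),2000): print(n,'lane?',C.round(),rect(W,m))
    for m,C in blobs((z>.13)&(z<.15)&(W[...,1]<-.3)&(W[...,0]<.6),100): print('rim',rect(W,m))
    for m,C in blobs((z>.15)&(z<.175)&(W[...,1]>.2)&(W[...,1]<.3)&(W[...,0]<.75),20): print('cap',rect(W,m))
    for m,C in blobs((z>.068)&(z<.08)&(W[...,1]>.1)&(W[...,1]<.4)&(W[...,0]<.75),20): print('tins body top',rect(W,m))
E
```

```text
t 0.1 [ 0.2204 -0.5842  0.2305] q [ 71.  40. -11.  90.   9.  52. -12.] F [-0.4 -1.1  0.7] w 0.0854
20 tr [0.679, -0.552, 0.261] dr [-0.001, 0.001, 0.582] 
10 tr [0.0, 0.0, 0.356] dr [0.0, 0.0, 0.0] 
top0 lane? [220. 244.] ([0.5351, 0.2131], [0.38100001215934753, 0.2160000056028366], np.float32(21.6), [0.009, 0.013, 0.018], 14341)
rim ([0.4078, -0.3923], [0.10599999874830246, 0.10400000214576721], np.float32(104.0), [0.132, 0.14, 0.143], 1071)
cap ([0.6714, 0.2605], [0.028999999165534973, 0.02800000086426735], np.float32(6.8), [0.153, 0.164, 0.167], 243)
tins body top ([0.6521, 0.2534], [0.05900000035762787, 0.004000000189989805], np.float32(111.5), [0.069, 0.074, 0.08], 75)
tins body top ([0.5829, 0.2159], [0.12999999523162842, 0.04600000008940697], np.float32(114.4), [0.069, 0.072, 0.076], 1462)
tins body top ([0.3981, 0.1632], [0.12999999523162842, 0.04500000178813934], np.float32(109.8), [0.069, 0.072, 0.075], 1607)
side0 lane? [303. 237.] ([0.5348, 0.2068], [0.3790000081062317, 0.21899999678134918], np.float32(21.5), [0.009, 0.011, 0.017], 3068)
rim ([0.4084, -0.3951], [0.1080000028014183, 0.10499999672174454], np.float32(104.2), [0.131, 0.138, 0.14], 1487)
cap ([0.6719, 0.2556], [0.028999999165534973, 0.02800000086426735], np.float32(168.3), [0.151, 0.159, 0.163], 82)
tins body top ([0.6635, 0.243], [0.07100000232458115, 0.04100000113248825], np.float32(148.6), [0.069, 0.074, 0.079], 103)
tins body top ([0.583, 0.2118], [0.12999999523162842, 0.04600000008940697], np.float32(114.5), [0.069, 0.07, 0.072], 340)
tins body top ([0.3983, 0.1599], [0.12800000607967377, 0.04500000178813934], np.float32(110.7), [0.069, 0.071, 0.073], 396)
```

servo_tool([
  {"translation": [0.679,-0.552,0.261],"dr": [0,0,0.582],"fingers": 0},
  {"translation": [0.679,-0.552,0.261],"dr": [0,0,0.582],"fingers": 0},
  {"translation": [0.679,-0.552,0.261],"dr": [0,0,0.582],"fingers": 0},
  {"translation": [0.679,-0.552,0.261],"dr": [0,0,0.582],"fingers": 0},
  {"translation": [0.679,-0.552,0.261],"dr": [0,0,0.582],"fingers": 0},
  {"translation": [0.679,-0.552,0.261],"dr": [0,0,0.582],"fingers": 0},
  {"translation": [0.679,-0.552,0.261],"dr": [0,0,0.582],"fingers": 0},
  {"translation": [0.679,-0.552,0.261],"dr": [0,0,0.582],"fingers": 0},
  {"translation": [0.679,-0.552,0.261],"dr": [0,0,0.582],"fingers": 0},
  {"translation": [0.679,-0.552,0.261],"dr": [0,0,0.582],"fingers": 0},
], grip_force=40)

```text
clock: 1.35
tool_pos: [0.3695, -0.4266, 0.1655]
tcp_rot: [[0.989, -0.148, -0.001], [-0.148, -0.989, 0.001], [-0.001, -0.001, -1.0]]
contact_force: [1.2, 0.1, -0.0]
grip_width: 0.0855
```

servo_tool([
  {"translation": [0.679,-0.552,0.261],"dr": [0,0,0.582],"fingers": 0},
  {"translation": [0.679,-0.552,0.261],"dr": [0,0,0.582],"fingers": 0},
  {"translation": [0.679,-0.552,0.261],"dr": [0,0,0.582],"fingers": 0},
  {"translation": [0.679,-0.552,0.261],"dr": [0,0,0.582],"fingers": 0},
  {"translation": [0.679,-0.552,0.261],"dr": [0,0,0.582],"fingers": 0},
  {"translation": [0.679,-0.552,0.261],"dr": [0,0,0.582],"fingers": 0},
  {"translation": [0.679,-0.552,0.261],"dr": [0,0,0.582],"fingers": 0},
  {"translation": [0.679,-0.552,0.261],"dr": [0,0,0.582],"fingers": 0},
  {"translation": [0.679,-0.552,0.261],"dr": [0,0,0.582],"fingers": 0},
  {"translation": [0.679,-0.552,0.261],"dr": [0,0,0.582],"fingers": 0},
])

```text
clock: 2.6
tool_pos: [0.576, -0.3613, 0.1003]
tcp_rot: [[0.792, -0.61, -0.0], [-0.61, -0.792, 0.001], [-0.001, -0.0, -1.0]]
contact_force: [0.6, 0.3, -0.5]
grip_width: 0.0852
```

```bash
cat > cap.py <<'E'
from h import *
from bench import robot
import sys
# cap.py tag : save both views, print pegs
t=sys.argv[1]
for n in("top","side"):
    c=robot.capture(n);np.savez(f"{n}{t}.npz",**c)
    W=cloud(c);z=W[...,2]
    for m,C in blobs(brown(c)&(z<.045)&(z>.012)&(W[...,0]<.75)&(abs(W[...,1])<.45),30,700):
        r=rect(W,m)
        if r[1][0]<.075 and r[1][1]>.006: print(n,C.round(),r)
    if len(sys.argv)>2:
        u,v,k=[int(x) for x in sys.argv[2 if n=="top" else 3].split(",")]
        im=np.asarray(c["color"])[max(v-k,0):v+k,max(u-k,0):u+k,::-1]
        im=cv2.resize(im,(400,400),interpolation=cv2.INTER_CUBIC)
        J=im if n=="top" else np.hstack([J,im])
if len(sys.argv)>2: cv2.imwrite(f"pics/{t}.png",J)
E
python3 cap.py 1 506,242,70 379,360,90; python3 plan.py 10,.575,-.361,.011,-37.5
```

```text
top [223. 157.] ([0.706, 0.2258], [0.04699999839067459, 0.035999998450279236], np.float32(17.0), [0.012, 0.013, 0.017], 171)
top [169. 167.] ([0.6764, 0.3365], [0.03200000151991844, 0.026000000536441803], np.float32(133.9), [0.012, 0.014, 0.017], 87)
top [177. 184.] ([0.6398, 0.313], [0.061000000685453415, 0.03500000014901161], np.float32(36.6), [0.012, 0.014, 0.016], 170)
top [243. 176.] ([0.6677, 0.1824], [0.03200000151991844, 0.017000000923871994], np.float32(62.8), [0.012, 0.014, 0.017], 47)
top [185. 183.] ([0.6451, 0.2958], [0.03200000151991844, 0.01899999938905239], np.float32(82.1), [0.012, 0.013, 0.017], 70)
top [228. 186.] ([0.6457, 0.2106], [0.03799999877810478, 0.019999999552965164], np.float32(50.1), [0.012, 0.014, 0.016], 74)
top [214. 183.] ([0.65, 0.2379], [0.020999999716877937, 0.013000000268220901], np.float32(93.6), [0.012, 0.014, 0.017], 45)
top [244. 185.] ([0.6526, 0.1749], [0.020999999716877937, 0.012000000104308128], np.float32(70.1), [0.012, 0.014, 0.015], 34)
top [307. 203.] ([0.6215, 0.045], [0.05900000035762787, 0.020999999716877937], np.float32(159.4), [0
[... 4890 characters left out ...]
169.9), [0.013, 0.018, 0.021], 125)
side [208. 284.] ([0.2887, -0.0413], [0.06599999964237213, 0.020999999716877937], np.float32(12.6), [0.013, 0.025, 0.043], 231)
side [308. 291.] ([0.4927, -0.0987], [0.02199999988079071, 0.008999999612569809], np.float32(81.9), [0.016, 0.025, 0.028], 38)
side [391. 343.] ([0.6214, -0.2842], [0.03999999910593033, 0.020999999716877937], np.float32(164.1), [0.013, 0.019, 0.021], 187)
side [378. 376.] ([0.5759, -0.365], [0.057999998331069946, 0.019999999552965164], np.float32(142.0), [0.013, 0.019, 0.021], 325)
t 2.7 [ 0.5778 -0.3596  0.0995] q [ 23.  53.  10.  86. -12.  42. -89.] F [ 0.8  0.7 -0.8] w 0.0853
10 tr [-0.005, 0.011, 0.354] dr [-0.002, 0.0, 0.003]
```

View pics/1.png

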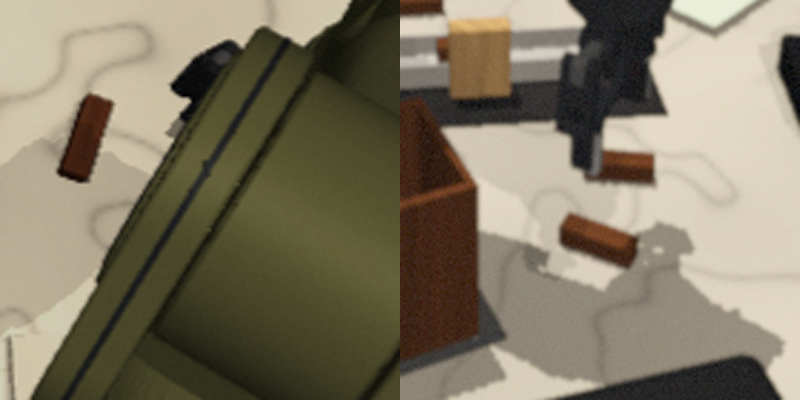

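The side crop shows the jaws above peg f at (600,240), so I go down and grasp it.

servo_tool([
  {"translation": [0,0,0.6],"dr": [0,0,0],"fingers": 0},
  {"translation": [0,0,0.6],"dr": [0,0,0],"fingers": 0},
  {"translation": [0,0,0.6],"dr": [0,0,0],"fingers": 0},
  {"translation": [0,0,0.6],"dr": [0,0,0],"fingers": 0},
  {"translation": [0,0,0.6],"dr": [0,0,0],"fingers": 0},
  {"translation": [0,0,0.6],"dr": [0,0,0],"fingers": 0},
  {"translation": [0,0,0],"dr": [0,0,0],"fingers": 1},
  {"translation": [0,0,0],"dr": [0,0,0],"fingers": 1},
  {"translation": [0,0,0],"dr": [0,0,0],"fingers": 1},
  {"translation": [0,0,0],"dr": [0,0,0],"fingers": 1},
])

```text
clock: 3.95
tool_pos: [0.5761, -0.3623, 0.0118]
tcp_rot: [[0.793, -0.609, 0.001], [-0.609, -0.793, -0.001], [0.002, -0.0, -1.0]]
contact_force: [0.6, 0.8, -0.7]
grip_width: 0.0187
```

servo_tool([
  {"translation": [0,0,0],"dr": [0,0,0],"fingers": 1},
  {"translation": [0,0,0],"dr": [0,0,0],"fingers": 1},
  {"translation": [0,0,0],"dr": [0,0,0],"fingers": 1},
  {"translation": [0,0,-0.8],"dr": [0,0,0],"fingers": 1},
  {"translation": [0,0,-0.8],"dr": [0,0,0],"fingers": 1},
  {"translation": [0,0,-0.8],"dr": [0,0,0],"fingers": 1},
  {"translation": [0,0,-0.8],"dr": [0,0,0],"fingers": 1},
  {"translation": [0,0,-0.8],"dr": [0,0,0],"fingers": 1},
  {"translation": [0,0,0],"dr": [0,0,0],"fingers": 1},
  {"translation": [0,0,0],"dr": [0,0,0],"fingers": 1},
])

```text
clock: 5.2
tool_pos: [0.5751, -0.3615, 0.1103]
tcp_rot: [[0.793, -0.609, -0.001], [-0.609, -0.793, 0.001], [-0.001, 0.0, -1.0]]
contact_force: [0.4, -0.1, 0.5]
grip_width: 0.0189
```

```bash
sed -i 's/&(abs(W\[...,1\])<.45)/\&(W[...,1]<.07)\&(W[...,1]>-.45)\&(W[...,0]>.42)/' cap.py; python3 plan.py 10,.6004,-.125,.1,-4.2 5,.6004,-.125,.03,-4.2
```

```text
t 5.2 [ 0.5751 -0.3615  0.1103] q [ 23.  52.  10.  85. -12.  43. -89.] F [ 0.4 -0.1  0.5] w 0.0189
10 tr [-0.273, -0.925, 0.042] dr [-0.0, 0.001, -0.666] 
5 tr [0.0, 0.0, 0.56] dr [0.0, 0.0, 0.0]
```

servo_tool([
  {"translation": [-0.273,-0.925,0.042],"dr": [0,0,-0.666],"fingers": 1},
  {"translation": [-0.273,-0.925,0.042],"dr": [0,0,-0.666],"fingers": 1},
  {"translation": [-0.273,-0.925,0.042],"dr": [0,0,-0.666],"fingers": 1},
  {"translation": [-0.273,-0.925,0.042],"dr": [0,0,-0.666],"fingers": 1},
  {"translation": [-0.273,-0.925,0.042],"dr": [0,0,-0.666],"fingers": 1},
  {"translation": [-0.273,-0.925,0.042],"dr": [0,0,-0.666],"fingers": 1},
  {"translation": [-0.273,-0.925,0.042],"dr": [0,0,-0.666],"fingers": 1},
  {"translation": [-0.273,-0.925,0.042],"dr": [0,0,-0.666],"fingers": 1},
  {"translation": [-0.273,-0.925,0.042],"dr": [0,0,-0.666],"fingers": 1},
  {"translation": [-0.273,-0.925,0.042],"dr": [0,0,-0.666],"fingers": 1},
])

```text
clock: 6.45
tool_pos: [0.6005, -0.1239, 0.1003]
tcp_rot: [[0.998, -0.07, 0.0], [-0.07, -0.998, -0.0], [0.0, 0.0, -1.0]]
contact_force: [0.4, -0.0, -0.2]
grip_width: 0.019
```

servo_tool([
  {"translation": [0,0,0.56],"dr": [0,0,0],"fingers": 1},
  {"translation": [0,0,0.56],"dr": [0,0,0],"fingers": 1},
  {"translation": [0,0,0.56],"dr": [0,0,0],"fingers": 1},
  {"translation": [0,0,0.56],"dr": [0,0,0],"fingers": 1},
  {"translation": [0,0,0.56],"dr": [0,0,0],"fingers": 1},
  {"translation": [0,0,0],"dr": [0,0,0],"fingers": 1},
  {"translation": [0,0,0],"dr": [0,0,0],"fingers": 0.5},
  {"translation": [0,0,0],"dr": [0,0,0],"fingers": 0.5},
  {"translation": [0,0,0],"dr": [0,0,0],"fingers": 0.5},
  {"translation": [0,0,-0.8],"dr": [0,0,0],"fingers": 0.5},
])

```text
clock: 7.7
tool_pos: [0.5996, -0.1252, 0.05]
tcp_rot: [[0.997, -0.074, -0.003], [-0.074, -0.997, 0.001], [-0.003, -0.0, -1.0]]
contact_force: [-0.4, 0.3, 0.0]
grip_width: 0.0423
```

```bash
python3 plan.py 10,.617,-.28,.1,-16.6 5,.617,-.28,.011,-16.6; python3 cap.py 2
```

```text
t 7.7 [ 0.5996 -0.1252  0.05  ] q [  6.  53.   3.  99.  -5.  28. -82.] F [-0.4  0.3  0. ] w 0.0423
10 tr [0.174, 0.6, -0.2] dr [0.0, 0.003, 0.248] 
5 tr [0.0, 0.0, 0.712] dr [0.0, 0.0, 0.0] 
top [307. 203.] ([0.6219, 0.0447], [0.05900000035762787, 0.019999999552965164], np.float32(159.1), [0.016, 0.02, 0.023], 284)
top [466. 219.] ([0.6144, -0.2769], [0.05900000035762787, 0.01899999938905239], np.float32(163.7), [0.016, 0.02, 0.024], 272)
top [289. 293.] ([0.4418, 0.0664], [0.04800000041723251, 0.012000000104308128], np.float32(21.2), [0.013, 0.018, 0.021], 92)
top [315. 287.] ([0.4574, 0.0125], [0.019999999552965164, 0.009999999776482582], np.float32(2.5), [0.017, 0.019, 0.021], 30)
top [545. 311.] ([0.4432, -0.4309], [0.04699999839067459, 0.013000000268220901], np.float32(28.6), [0.014, 0.029, 0.043], 158)
side [348. 256.] ([0.6121, 0.0425], [0.029999999329447746, 0.017999999225139618], np.float32(163.6), [0.013, 0.017, 0.02], 62)
side [278. 258.] ([0.4446, 0.0581], [0.04899999871850014, 0.023000000044703484], np.float32(178.7), [0.013, 0.016, 0.019], 72)
side [295. 270.] ([0.4773, -0.0003], [0.05299999937415123, 0.019999999552965164], np.float32(174.9), [0.013, 0.018, 0.02], 137)
side [308. 291.] ([0.4928, -0.0977], [0.01899999938905239, 0.008999999612569809], np.float32(81.8), [0.015, 0.025, 0.027], 40)
side [359. 292.] ([0.5983, -0.1272], [0.05299999937415123, 0.017999999225139618], np.float32(174.3), [0.024, 0.026, 0.028], 83)
side [387. 342.] ([0.615, -0.2807], [0.054999999701976776, 0.023000000044703484], np.float32(163.2), [0.013, 0.019, 0.021], 254)
```

servo_tool([
  {"translation": [0.165,0.596,-0.2],"dr": [0,0,0.25],"fingers": 0.3},
  {"translation": [0.165,0.596,-0.2],"dr": [0,0,0.25],"fingers": 0.3},
  {"translation": [0.165,0.596,-0.2],"dr": [0,0,0.25],"fingers": 0.3},
  {"translation": [0.165,0.596,-0.2],"dr": [0,0,0.25],"fingers": 0.3},
  {"translation": [0.165,0.596,-0.2],"dr": [0,0,0.25],"fingers": 0.3},
  {"translation": [0.165,0.596,-0.2],"dr": [0,0,0.25],"fingers": 0.3},
  {"translation": [0.165,0.596,-0.2],"dr": [0,0,0.25],"fingers": 0.3},
  {"translation": [0.165,0.596,-0.2],"dr": [0,0,0.25],"fingers": 0.3},
  {"translation": [0.165,0.596,-0.2],"dr": [0,0,0.25],"fingers": 0.3},
  {"translation": [0.165,0.596,-0.2],"dr": [0,0,0.25],"fingers": 0.3},
])

```text
clock: 9.05
tool_pos: [0.6158, -0.28, 0.1006]
tcp_rot: [[0.957, -0.289, 0.0], [-0.289, -0.957, -0.0], [0.0, 0.0, -1.0]]
contact_force: [-0.0, 0.3, -0.6]
grip_width: 0.0595
```

servo_tool([
  {"translation": [0,0,0.59],"dr": [0,0,0],"fingers": 0.3},
  {"translation": [0,0,0.59],"dr": [0,0,0],"fingers": 0.3},
  {"translation": [0,0,0.59],"dr": [0,0,0],"fingers": 0.3},
  {"translation": [0,0,0.59],"dr": [0,0,0],"fingers": 0.3},
  {"translation": [0,0,0.59],"dr": [0,0,0],"fingers": 0.3},
  {"translation": [0,0,0.59],"dr": [0,0,0],"fingers": 0.3},
  {"translation": [0,0,0],"dr": [0,0,0],"fingers": 1},
  {"translation": [0,0,0],"dr": [0,0,0],"fingers": 1},
  {"translation": [0,0,0],"dr": [0,0,0],"fingers": 1},
  {"translation": [0,0,0],"dr": [0,0,0],"fingers": 1},
])

```text
clock: 10.3
tool_pos: [0.6163, -0.2793, 0.0125]
tcp_rot: [[0.958, -0.288, 0.001], [-0.288, -0.958, -0.001], [0.001, 0.0, -1.0]]
contact_force: [-0.8, 0.5, 1.9]
grip_width: 0.0188
```

servo_tool([
  {"translation": [0,0,0],"dr": [0,0,0],"fingers": 1},
  {"translation": [0,0,-0.8],"dr": [0,0,0],"fingers": 1},
  {"translation": [0,0,-0.8],"dr": [0,0,0],"fingers": 1},
  {"translation": [0,0,-0.8],"dr": [0,0,0],"fingers": 1},
  {"translation": [0,0,-0.8],"dr": [0,0,0],"fingers": 1},
  {"translation": [0,0,0],"dr": [0,0,0],"fingers": 1},
  {"translation": [0,0,0],"dr": [0,0,0],"fingers": 1},
  {"translation": [0,0,0],"dr": [0,0,0],"fingers": 1},
  {"translation": [0,0,0],"dr": [0,0,0],"fingers": 1},
  {"translation": [0,0,0],"dr": [0,0,0],"fingers": 1},
])

```text
clock: 11.55
tool_pos: [0.6156, -0.279, 0.0913]
tcp_rot: [[0.958, -0.288, -0.001], [-0.288, -0.958, 0.0], [-0.001, 0.0, -1.0]]
contact_force: [-0.3, 0.1, 1.1]
grip_width: 0.0189
```

```bash
python3 plan.py 10,.6022,-.1005,.09,-4.2 5,.6022,-.1005,.03,-4.2; python3 cap.py 3
```

```text
t 11.55 [ 0.6156 -0.279   0.0913] q [ 18.  53.   5.  87.  -6.  41. -81.] F [-0.3  0.1  1.1] w 0.0189
10 tr [-0.19, -0.692, 0.005] dr [-0.0, 0.001, -0.251] 
5 tr [0.0, 0.0, 0.48] dr [0.0, 0.0, 0.0] 
top [307. 203.] ([0.6219, 0.045], [0.05900000035762787, 0.019999999552965164], np.float32(159.3), [0.016, 0.02, 0.024], 283)
top [390. 221.] ([0.5978, -0.1243], [0.05900000035762787, 0.01899999938905239], np.float32(174.9), [0.022, 0.026, 0.03], 294)
top [372. 260.] ([0.515, -0.0945], [0.05900000035762787, 0.01899999938905239], np.float32(177.1), [0.022, 0.027, 0.03], 293)
top [319. 276.] ([0.476, 0.0068], [0.05900000035762787, 0.01899999938905239], np.float32(177.8), [0.017, 0.02, 0.024], 285)
top [289. 293.] ([0.4413, 0.0654], [0.04699999839067459, 0.009999999776482582], np.float32(21.7), [0.013, 0.018, 0.022], 85)
side [354. 256.] ([0.6229, 0.0368], [0.05299999937415123, 0.017999999225139618], np.float32(155.2), [0.013, 0.018, 0.021], 115)
side [278. 258.] ([0.4423, 0.0647], [0.04899999871850014, 0.020999999716877937], np.float32(19.2), [0.012, 0.016, 0.019], 65)
side [295. 270.] ([0.4768, 0.0005], [0.05299999937415123, 0.01899999938905239], np.float32(1.4), [0.013, 0.018, 0.021], 125)
side [308. 291.] ([0.4926, -0.099], [0.023000000044703484, 0.008999999612569809], np.float32(81.8), [0.015, 0.025, 0.027], 41)
side [360. 292.] ([0.5984, -0.1277], [0.05400000140070915, 0.017999999225139618], np.float32(176.6), [0.024, 0.026, 0.028], 95)
```

servo_tool([
  {"translation": [-0.19,-0.69,0],"dr": [0,0,-0.25],"fingers": 1},
  {"translation": [-0.19,-0.69,0],"dr": [0,0,-0.25],"fingers": 1},
  {"translation": [-0.19,-0.69,0],"dr": [0,0,-0.25],"fingers": 1},
  {"translation": [-0.19,-0.69,0],"dr": [0,0,-0.25],"fingers": 1},
  {"translation": [-0.19,-0.69,0],"dr": [0,0,-0.25],"fingers": 1},
  {"translation": [-0.19,-0.69,0],"dr": [0,0,-0.25],"fingers": 1},
  {"translation": [-0.19,-0.69,0],"dr": [0,0,-0.25],"fingers": 1},
  {"translation": [-0.19,-0.69,0],"dr": [0,0,-0.25],"fingers": 1},
  {"translation": [-0.19,-0.69,0],"dr": [0,0,-0.25],"fingers": 1},
  {"translation": [-0.19,-0.69,0],"dr": [0,0,-0.25],"fingers": 1},
])

```text
clock: 12.9
tool_pos: [0.6023, -0.0998, 0.0918]
tcp_rot: [[0.997, -0.072, 0.0], [-0.072, -0.997, -0.0], [0.0, 0.0, -1.0]]
contact_force: [0.1, 0.6, -0.7]
grip_width: 0.0187
```

servo_tool([
  {"translation": [0,0,0],"dr": [0,0,0],"fingers": 1},
  {"translation": [0,0,0.5],"dr": [0,0,0],"fingers": 1},
  {"translation": [0,0,0.5],"dr": [0,0,0],"fingers": 1},
  {"translation": [0,0,0.5],"dr": [0,0,0],"fingers": 1},
  {"translation": [0,0,0.5],"dr": [0,0,0],"fingers": 1},
  {"translation": [0,0,0.4],"dr": [0,0,0],"fingers": 1},
  {"translation": [0,0,0],"dr": [0,0,0],"fingers": 1},
  {"translation": [0,0,0],"dr": [0,0,0],"fingers": 0.6},
  {"translation": [0,0,0],"dr": [0,0,0],"fingers": 0.6},
  {"translation": [0,0,-0.8],"dr": [0,0,0],"fingers": 0.6},
])

```text
clock: 14.15
tool_pos: [0.6015, -0.1007, 0.0517]
tcp_rot: [[0.997, -0.074, -0.002], [-0.074, -0.997, 0.0], [-0.002, -0.0, -1.0]]
contact_force: [-0.5, 0.5, 0.1]
grip_width: 0.0342
```

```bash
python3 plan.py 10,.6215,.042,.1,-20.8 5,.6215,.042,.012,-20.8; python3 cap.py 4
```

```text
t 14.15 [ 0.6015 -0.1007  0.0517] q [  4.  53.   3. 100.  -5.  28. -84.] F [-0.5  0.5  0.1] w 0.0342
10 tr [-0.038, -0.577, -0.193] dr [0.0, 0.003, 0.332] 
5 tr [0.0, 0.0, 0.704] dr [0.0, 0.0, 0.0] 
top [289. 293.] ([0.4415, 0.0672], [0.04899999871850014, 0.013000000268220901], np.float32(21.2), [0.013, 0.017, 0.022], 91)
top [545. 311.] ([0.4445, -0.4303], [0.04899999871850014, 0.017999999225139618], np.float32(34.4), [0.014, 0.028, 0.043], 162)
side [348. 256.] ([0.6094, 0.0431], [0.027000000700354576, 0.017000000923871994], np.float32(156.2), [0.013, 0.018, 0.021], 57)
side [278. 258.] ([0.4435, 0.0596], [0.04699999839067459, 0.019999999552965164], np.float32(0.2), [0.012, 0.016, 0.018], 61)
side [295. 270.] ([0.4771, -0.0009], [0.05400000140070915, 0.019999999552965164], np.float32(178.7), [0.013, 0.018, 0.021], 132)
side [358. 289.] ([0.5988, -0.1155], [0.05700000002980232, 0.03799999877810478], np.float32(173.6), [0.023, 0.026, 0.028], 239)
side [308. 291.] ([0.4925, -0.0998], [0.019999999552965164, 0.008999999612569809], np.float32(82.0), [0.016, 0.026, 0.027], 37)
```

servo_tool([
  {"translation": [-0.04,-0.58,-0.19],"dr": [0,0,0.33],"fingers": 0.3},
  {"translation": [-0.04,-0.58,-0.19],"dr": [0,0,0.33],"fingers": 0.3},
  {"translation": [-0.04,-0.58,-0.19],"dr": [0,0,0.33],"fingers": 0.3},
  {"translation": [-0.04,-0.58,-0.19],"dr": [0,0,0.33],"fingers": 0.3},
  {"translation": [-0.04,-0.58,-0.19],"dr": [0,0,0.33],"fingers": 0.3},
  {"translation": [-0.04,-0.58,-0.19],"dr": [0,0,0.33],"fingers": 0.3},
  {"translation": [-0.04,-0.58,-0.19],"dr": [0,0,0.33],"fingers": 0.3},
  {"translation": [-0.04,-0.58,-0.19],"dr": [0,0,0.33],"fingers": 0.3},
  {"translation": [-0.04,-0.58,-0.19],"dr": [0,0,0.33],"fingers": 0.3},
  {"translation": [-0.04,-0.58,-0.19],"dr": [0,0,0.33],"fingers": 0.3},
])

```text
clock: 15.5
tool_pos: [0.6217, 0.0446, 0.0994]
tcp_rot: [[0.935, -0.354, -0.0], [-0.354, -0.935, 0.0], [-0.001, -0.0, -1.0]]
contact_force: [-0.3, -0.4, -0.9]
grip_width: 0.06
```

servo_tool([
  {"translation": [0,0,0.59],"dr": [0,0,0],"fingers": 0.3},
  {"translation": [0,0,0.59],"dr": [0,0,0],"fingers": 0.3},
  {"translation": [0,0,0.59],"dr": [0,0,0],"fingers": 0.3},
  {"translation": [0,0,0.59],"dr": [0,0,0],"fingers": 0.3},
  {"translation": [0,0,0.59],"dr": [0,0,0],"fingers": 0.3},
  {"translation": [0,0,0.59],"dr": [0,0,0],"fingers": 0.3},
  {"translation": [0,0,0],"dr": [0,0,0],"fingers": 1},
  {"translation": [0,0,0],"dr": [0,0,0],"fingers": 1},
  {"translation": [0,0,0],"dr": [0,0,0],"fingers": 1},
  {"translation": [0,0,0],"dr": [0,0,0],"fingers": 1},
])

```text
clock: 16.75
tool_pos: [0.6224, 0.0426, 0.0114]
tcp_rot: [[0.935, -0.354, 0.001], [-0.354, -0.935, 0.0], [0.001, -0.0, -1.0]]
contact_force: [0.7, -0.0, 2.5]
grip_width: 0.0189
```

servo_tool([
  {"translation": [0,0,0],"dr": [0,0,0],"fingers": 1},
  {"translation": [0,0,-0.8],"dr": [0,0,0],"fingers": 1},
  {"translation": [0,0,-0.8],"dr": [0,0,0],"fingers": 1},
  {"translation": [0,0,-0.8],"dr": [0,0,0],"fingers": 1},
  {"translation": [0,0,-0.8],"dr": [0,0,0],"fingers": 1},
  {"translation": [0,0,0],"dr": [0,0,0],"fingers": 1},
  {"translation": [0,0,0],"dr": [0,0,0],"fingers": 1},
  {"translation": [0,0,0],"dr": [0,0,0],"fingers": 1},
  {"translation": [0,0,0],"dr": [0,0,0],"fingers": 1},
  {"translation": [0,0,0],"dr": [0,0,0],"fingers": 1},
])

```text
clock: 18.0
tool_pos: [0.6217, 0.0425, 0.0904]
tcp_rot: [[0.935, -0.354, -0.001], [-0.354, -0.935, -0.0], [-0.001, 0.0, -1.0]]
contact_force: [-0.6, -1.1, -0.9]
grip_width: 0.0188
```

```bash
python3 plan.py 10,.431,-.1120,.105,-4.2 5,.431,-.1120,.03,-4.2;  python3 cap.py 5
```

```text
t 18.0 [0.6217 0.0425 0.0904] q [ -14.   50.   10.   97.  -14.   34. -106.] F [-0.6 -1.1 -0.9] w 0.0188
10 tr [-0.602, 0.78, -0.058] dr [0.0, 0.001, -0.331] 
5 tr [0.0, 0.0, 0.6] dr [0.0, 0.0, 0.0] 
top [377. 219.] ([0.5998, -0.0993], [0.05900000035762787, 0.017999999225139618], np.float32(175.6), [0.022, 0.027, 0.031], 274)
top [390. 221.] ([0.598, -0.1243], [0.05900000035762787, 0.01899999938905239], np.float32(175.4), [0.021, 0.027, 0.03], 288)
top [372. 260.] ([0.5151, -0.0942], [0.05900000035762787, 0.017999999225139618], np.float32(177.0), [0.022, 0.027, 0.031], 285)
top [319. 276.] ([0.4758, 0.0067], [0.05900000035762787, 0.01899999938905239], np.float32(176.4), [0.016, 0.02, 0.024], 282)
top [289. 293.] ([0.441, 0.0669], [0.04699999839067459, 0.013000000268220901], np.float32(20.8), [0.013, 0.018, 0.022], 95)
top [545. 311.] ([0.4407, -0.4264], [0.04500000178813934, 0.014999999664723873], np.float32(14.7), [0.014, 0.028, 0.042], 157)
side [280. 258.] ([0.4468, 0.0621], [0.054999999701976776, 0.012000000104308128], np.float32(22.6), [0.013, 0.016, 0.018], 66)
side [295. 270.] ([0.4771, -0.0012], [0.05299999937415123, 0.01899999938905239], np.float32(174.8), [0.013, 0.018, 0.021], 132)
side [359. 289.] ([0.5994, -0.1162], [0.05700000002980232, 0.03999999910593033], np.float32(174.2), [0.023, 0.026, 0.028], 242)
side [308. 292.] ([0.4926, -0.0987], [0.019999999552965164, 0.008999999612569809], np.float32(82.2), [0.013, 0.024, 0.028], 34)
```

servo_tool([
  {"translation": [-0.6,0.78,-0.06],"dr": [0,0,-0.33],"fingers": 1},
  {"translation": [-0.6,0.78,-0.06],"dr": [0,0,-0.33],"fingers": 1},
  {"translation": [-0.6,0.78,-0.06],"dr": [0,0,-0.33],"fingers": 1},
  {"translation": [-0.6,0.78,-0.06],"dr": [0,0,-0.33],"fingers": 1},
  {"translation": [-0.6,0.78,-0.06],"dr": [0,0,-0.33],"fingers": 1},
  {"translation": [-0.6,0.78,-0.06],"dr": [0,0,-0.33],"fingers": 1},
  {"translation": [-0.6,0.78,-0.06],"dr": [0,0,-0.33],"fingers": 1},
  {"translation": [-0.6,0.78,-0.06],"dr": [0,0,-0.33],"fingers": 1},
  {"translation": [-0.6,0.78,-0.06],"dr": [0,0,-0.33],"fingers": 1},
  {"translation": [-0.6,0.78,-0.06],"dr": [0,0,-0.33],"fingers": 1},
])

```text
clock: 19.35
tool_pos: [0.4315, -0.1128, 0.106]
tcp_rot: [[0.997, -0.073, 0.001], [-0.073, -0.997, -0.0], [0.001, 0.0, -1.0]]
contact_force: [0.6, 0.6, 0.5]
grip_width: 0.0185
```

servo_tool([
  {"translation": [0,0,0],"dr": [0,0,0],"fingers": 1},
  {"translation": [0,0,0.6],"dr": [0,0,0],"fingers": 1},
  {"translation": [0,0,0.6],"dr": [0,0,0],"fingers": 1},
  {"translation": [0,0,0.6],"dr": [0,0,0],"fingers": 1},
  {"translation": [0,0,0.6],"dr": [0,0,0],"fingers": 1},
  {"translation": [0,0,0.6],"dr": [0,0,0],"fingers": 1},
  {"translation": [0,0,0],"dr": [0,0,0],"fingers": 1},
  {"translation": [0,0,0],"dr": [0,0,0],"fingers": 0.6},
  {"translation": [0,0,0],"dr": [0,0,0],"fingers": 0.6},
  {"translation": [0,0,-0.8],"dr": [0,0,0],"fingers": 0.6},
])

```text
clock: 20.6
tool_pos: [0.4324, -0.1123, 0.0516]
tcp_rot: [[0.997, -0.074, -0.003], [-0.074, -0.997, 0.001], [-0.003, -0.0, -1.0]]
contact_force: [0.2, 0.1, 0.2]
grip_width: 0.0343
```

```bash
python3 plan.py 10,.476,.005,.1,-3;  python3 cap.py 6
```

```text
t 20.6 [ 0.4324 -0.1123  0.0516] q [  8.  47.   0. 127.  -3.   5. -82.] F [0.2 0.1 0.2] w 0.0343
10 tr [0.144, -0.48, -0.194] dr [-0.001, 0.004, -0.025] 
top [319. 276.] ([0.4758, 0.0069], [0.057999998331069946, 0.01899999938905239], np.float32(177.2), [0.017, 0.02, 0.024], 285)
top [289. 294.] ([0.44, 0.066], [0.04500000178813934, 0.012000000104308128], np.float32(21.5), [0.013, 0.017, 0.022], 93)
top [545. 311.] ([0.4426, -0.4324], [0.04500000178813934, 0.00800000037997961], np.float32(19.8), [0.014, 0.029, 0.043], 151)
side [296. 270.] ([0.4797, 0.0023], [0.04899999871850014, 0.02199999988079071], np.float32(176.2), [0.013, 0.018, 0.02], 121)
side [359. 289.] ([0.5995, -0.1148], [0.057999998331069946, 0.03799999877810478], np.float32(177.2), [0.023, 0.026, 0.028], 258)
side [308. 291.] ([0.4925, -0.1001], [0.020999999716877937, 0.008999999612569809], np.float32(81.9), [0.017, 0.025, 0.028], 38)
side [284. 296.] ([0.4399, -0.1173], [0.03799999877810478, 0.019999999552965164], np.float32(176.4), [0.024, 0.026, 0.028], 69)
```

servo_tool([
  {"translation": [0.145,-0.48,-0.19],"dr": [0,0,-0.02],"fingers": 0.3},
  {"translation": [0.145,-0.48,-0.19],"dr": [0,0,-0.02],"fingers": 0.3},
  {"translation": [0.145,-0.48,-0.19],"dr": [0,0,-0.02],"fingers": 0.3},
  {"translation": [0.145,-0.48,-0.19],"dr": [0,0,-0.02],"fingers": 0.3},
  {"translation": [0.145,-0.48,-0.19],"dr": [0,0,-0.02],"fingers": 0.3},
  {"translation": [0.145,-0.48,-0.19],"dr": [0,0,-0.02],"fingers": 0.3},
  {"translation": [0.145,-0.48,-0.19],"dr": [0,0,-0.02],"fingers": 0.3},
  {"translation": [0.145,-0.48,-0.19],"dr": [0,0,-0.02],"fingers": 0.3},
  {"translation": [0.145,-0.48,-0.19],"dr": [0,0,-0.02],"fingers": 0.3},
  {"translation": [0.145,-0.48,-0.19],"dr": [0,0,-0.02],"fingers": 0.3},
])

```text
clock: 21.95
tool_pos: [0.4772, 0.0057, 0.0995]
tcp_rot: [[0.998, -0.056, -0.002], [-0.056, -0.998, 0.0], [-0.002, -0.0, -1.0]]
contact_force: [0.1, -0.3, -0.9]
grip_width: 0.0603
```

servo_tool([
  {"translation": [0,0,0.59],"dr": [0,0,0],"fingers": 0.3},
  {"translation": [0,0,0.59],"dr": [0,0,0],"fingers": 0.3},
  {"translation": [0,0,0.59],"dr": [0,0,0],"fingers": 0.3},
  {"translation": [0,0,0.59],"dr": [0,0,0],"fingers": 0.3},
  {"translation": [0,0,0.59],"dr": [0,0,0],"fingers": 0.3},
  {"translation": [0,0,0.59],"dr": [0,0,0],"fingers": 0.3},
  {"translation": [0,0,0],"dr": [0,0,0],"fingers": 1},
  {"translation": [0,0,0],"dr": [0,0,0],"fingers": 1},
  {"translation": [0,0,0],"dr": [0,0,0],"fingers": 1},
  {"translation": [0,0,0],"dr": [0,0,0],"fingers": 1},
])

```text
clock: 23.2
tool_pos: [0.4771, 0.005, 0.0111]
tcp_rot: [[0.998, -0.056, -0.001], [-0.056, -0.998, 0.0], [-0.001, -0.0, -1.0]]
contact_force: [0.6, -0.1, 2.4]
grip_width: 0.0188
```

servo_tool([
  {"translation": [0,0,0],"dr": [0,0,0],"fingers": 1},
  {"translation": [0,0,-0.8],"dr": [0,0,0],"fingers": 1},
  {"translation": [0,0,-0.8],"dr": [0,0,0],"fingers": 1},
  {"translation": [0,0,-0.8],"dr": [0,0,0],"fingers": 1},
  {"translation": [0,0,-0.8],"dr": [0,0,0],"fingers": 1},
  {"translation": [0,0,0],"dr": [0,0,0],"fingers": 1},
  {"translation": [0,0,0],"dr": [0,0,0],"fingers": 1},
  {"translation": [0,0,0],"dr": [0,0,0],"fingers": 1},
  {"translation": [0,0,0],"dr": [0,0,0],"fingers": 1},
  {"translation": [0,0,0],"dr": [0,0,0],"fingers": 1},
])

```text
clock: 24.45
tool_pos: [0.4767, 0.0049, 0.0903]
tcp_rot: [[0.998, -0.056, -0.003], [-0.056, -0.998, 0.0], [-0.003, -0.0, -1.0]]
contact_force: [-0.1, -0.1, -0.6]
grip_width: 0.0187
```

```bash
python3 plan.py 10,.435,-.0875,.095,-4.2 5,.435,-.0875,.03,-4.2;  python3 cap.py 7
```

```text
t 24.45 [0.4767 0.0049 0.0903] q [ -8.  43.   3. 122.  -9.  15. -91.] F [-0.1 -0.1 -0.6] w 0.0187
10 tr [-0.143, 0.379, -0.019] dr [-0.0, 0.003, 0.019] 
5 tr [0.0, 0.0, 0.52] dr [0.0, 0.0, 0.0] 
top [378. 219.] ([0.6, -0.0997], [0.05900000035762787, 0.01899999938905239], np.float32(175.7), [0.021, 0.027, 0.03], 287)
top [390. 221.] ([0.5981, -0.1244], [0.05999999865889549, 0.01899999938905239], np.float32(175.5), [0.021, 0.027, 0.031], 294)
top [372. 260.] ([0.5147, -0.0941], [0.057999998331069946, 0.017999999225139618], np.float32(177.0), [0.021, 0.027, 0.031], 287)
top [379. 298.] ([0.4407, -0.1114], [0.04100000113248825, 0.017999999225139618], np.float32(176.4), [0.023, 0.027, 0.031], 206)
top [545. 310.] ([0.443, -0.4307], [0.04699999839067459, 0.014000000432133675], np.float32(27.7), [0.014, 0.03, 0.044], 157)
side [279. 258.] ([0.4466, 0.0618], [0.061000000685453415, 0.013000000268220901], np.float32(24.3), [0.012, 0.016, 0.019], 67)
side [358. 289.] ([0.5993, -0.1147], [0.05700000002980232, 0.03999999910593033], np.float32(175.1), [0.023, 0.026, 0.028], 253)
side [308. 292.] ([0.4924, -0.1004], [0.01600000075995922, 0.008999999612569809], np.float32(81.8), [0.014, 0.025, 0.026], 31)
side [284. 296.] ([0.4396, -0.1171], [0.03799999877810478, 0.017999999225139618], np.float32(172.8), [0.025, 0.026, 0.028], 68)
```

servo_tool([
  {"translation": [-0.145,0.38,-0.02],"dr": [0,0,0.02],"fingers": 1},
  {"translation": [-0.145,0.38,-0.02],"dr": [0,0,0.02],"fingers": 1},
  {"translation": [-0.145,0.38,-0.02],"dr": [0,0,0.02],"fingers": 1},
  {"translation": [-0.145,0.38,-0.02],"dr": [0,0,0.02],"fingers": 1},
  {"translation": [-0.145,0.38,-0.02],"dr": [0,0,0.02],"fingers": 1},
  {"translation": [-0.145,0.38,-0.02],"dr": [0,0,0.02],"fingers": 1},
  {"translation": [-0.145,0.38,-0.02],"dr": [0,0,0.02],"fingers": 1},
  {"translation": [-0.145,0.38,-0.02],"dr": [0,0,0.02],"fingers": 1},
  {"translation": [-0.145,0.38,-0.02],"dr": [0,0,0.02],"fingers": 1},
  {"translation": [-0.145,0.38,-0.02],"dr": [0,0,0.02],"fingers": 1},
])

```text
clock: 25.8
tool_pos: [0.4344, -0.0882, 0.0957]
tcp_rot: [[0.997, -0.074, -0.002], [-0.074, -0.997, 0.0], [-0.002, -0.0, -1.0]]
contact_force: [0.1, -0.3, -0.3]
grip_width: 0.0186
```

servo_tool([
  {"translation": [0,0,0],"dr": [0,0,0],"fingers": 1},
  {"translation": [0,0,0.52],"dr": [0,0,0],"fingers": 1},
  {"translation": [0,0,0.52],"dr": [0,0,0],"fingers": 1},
  {"translation": [0,0,0.52],"dr": [0,0,0],"fingers": 1},
  {"translation": [0,0,0.52],"dr": [0,0,0],"fingers": 1},
  {"translation": [0,0,0.52],"dr": [0,0,0],"fingers": 1},
  {"translation": [0,0,0],"dr": [0,0,0],"fingers": 1},
  {"translation": [0,0,0],"dr": [0,0,0],"fingers": 0.6},
  {"translation": [0,0,0],"dr": [0,0,0],"fingers": 0.6},
  {"translation": [0,0,-0.8],"dr": [0,0,0],"fingers": 0.6},
])

```text
clock: 27.05
tool_pos: [0.4355, -0.0876, 0.051]
tcp_rot: [[0.997, -0.074, -0.007], [-0.073, -0.997, 0.002], [-0.008, -0.001, -1.0]]
contact_force: [-0.0, -0.7, -0.1]
grip_width: 0.0344
```

```bash
python3 plan.py 5,.435,-.0875,.13,-4.2 10,.5187,-.1465,.13,-4.2 10,.5187,-.1465,.05,-4.2;  python3 cap.py 8 378,262,80 310,290,90
```

```text
t 27.05 [ 0.4355 -0.0876  0.051 ] q [  5.  47.   1. 128.  -5.   5. -84.] F [-0.  -0.7 -0.1] w 0.0344
5 tr [-0.007, -0.001, -0.632] dr [-0.002, 0.017, -0.001] 
10 tr [0.351, 0.211, 0.0] dr [0.0, 0.0, 0.0] 
10 tr [0.0, 0.0, 0.32] dr [0.0, 0.0, 0.0] 
top [289. 293.] ([0.4426, 0.0623], [0.04399999976158142, 0.01600000075995922], np.float32(1.2), [0.013, 0.018, 0.021], 94)
top [545. 311.] ([0.4443, -0.4296], [0.04800000041723251, 0.017000000923871994], np.float32(33.7), [0.015, 0.03, 0.043], 154)
side [359. 289.] ([0.5997, -0.1149], [0.05700000002980232, 0.03999999910593033], np.float32(175.5), [0.023, 0.026, 0.028], 258)
side [284. 291.] ([0.4406, -0.108], [0.041999999433755875, 0.03200000151991844], np.float32(172.3), [0.025, 0.03, 0.039], 240)
side [308. 291.] ([0.4926, -0.0992], [0.019999999552965164, 0.008999999612569809], np.float32(81.9), [0.015, 0.025, 0.027], 38)
```

View pics/8.png

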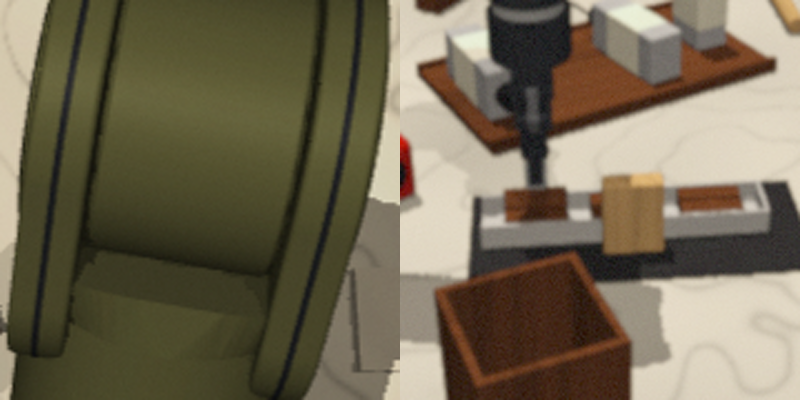

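The side crop shows four pegs on the chute floor or nearly so. The nose pair at (535,200) stands higher, so I back off and look from above.

servo_tool([
  {"translation": [0,0,-0.8],"dr": [0,0,0],"fingers": 0.6},
  {"translation": [0,0,-0.8],"dr": [0,0,0],"fingers": 0.5},
  {"translation": [0,0,-0.8],"dr": [0,0,0],"fingers": 0.3},
  {"translation": [0,0,-0.8],"dr": [0,0,0],"fingers": 0},
  {"translation": [0.4,-1,-0.4],"dr": [0,0,0],"fingers": 0},
  {"translation": [0.4,-1,-0.4],"dr": [0,0,0],"fingers": 0},
  {"translation": [0.4,-1,0],"dr": [0,0,0],"fingers": 0},
  {"translation": [0.4,-1,0],"dr": [0,0,0],"fingers": 0},
  {"translation": [0.4,-1,0],"dr": [0,0,0],"fingers": 0},
  {"translation": [0.4,-1,0],"dr": [0,0,0],"fingers": 0},
])

```text
clock: 28.4
tool_pos: [0.5076, 0.0581, 0.151]
tcp_rot: [[0.997, -0.074, -0.006], [-0.074, -0.997, 0.001], [-0.006, -0.0, -1.0]]
contact_force: [0.7, -0.7, 0.6]
grip_width: 0.0855
```

```bash
sed -i 's/&(W\[...,0\]>.42)/\&(W[...,0]>.38)/' cap.py;python3 cap.py 9 378,262,80 310,290,90
```

```text
top [378. 219.] ([0.5995, -0.0994], [0.05900000035762787, 0.01899999938905239], np.float32(174.9), [0.022, 0.027, 0.031], 283)
top [390. 221.] ([0.598, -0.1243], [0.05999999865889549, 0.01899999938905239], np.float32(175.1), [0.022, 0.027, 0.031], 293)
top [372. 260.] ([0.5152, -0.0939], [0.05900000035762787, 0.017999999225139618], np.float32(177.3), [0.021, 0.027, 0.031], 286)
top [290. 301.] ([0.4277, 0.0651], [0.07199999690055847, 0.01899999938905239], np.float32(21.6), [0.012, 0.017, 0.021], 180)
top [372. 302.] ([0.4333, -0.0985], [0.05900000035762787, 0.0430000014603138], np.float32(175.8), [0.025, 0.032, 0.042], 683)
side [280. 258.] ([0.4465, 0.0632], [0.03999999910593033, 0.013000000268220901], np.float32(21.3), [0.013, 0.016, 0.018], 50)
side [265. 262.] ([0.4106, 0.0535], [0.03099999949336052, 0.026000000536441803], np.float32(12.2), [0.012, 0.015, 0.018], 55)
side [359. 289.] ([0.5997, -0.115], [0.057999998331069946, 0.04100000113248825], np.float32(177.1), [0.023, 0.026, 0.028], 251)
side [281. 292.] ([0.4344, -0.1081], [0.054999999701976776, 0.03099999949336052], np.float32(174.9), [0.025, 0.03, 0.039], 314)
side [308. 292.] ([0.4924, -0.1003], [0.01600000075995922, 0.008999999612569809], np.float32(81.9), [0.015, 0.024, 0.027], 31)
```

View pics/9.png

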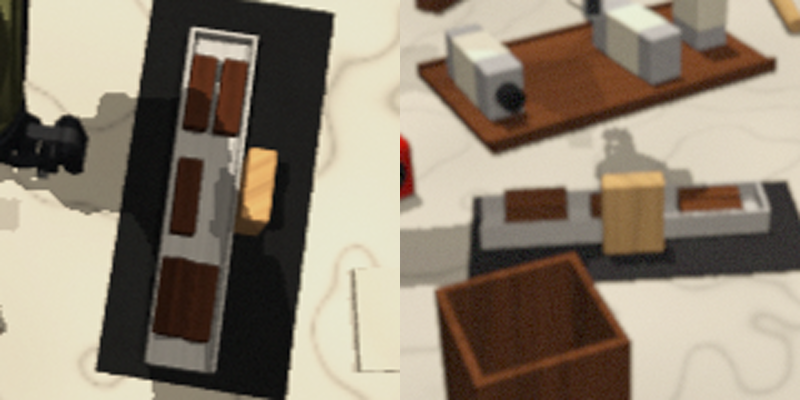

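The last peg (top crop 185,300) leans on the +y wall. I nudge it inward with the fingers closed.

```bash
python3 plan.py 10,.436,-.035,.08,-4.2 5,.436,-.035,.031,-4.2 5,.4345,-.065,.031,-4.2
```

```text
t 28.5 [0.5088 0.0609 0.151 ] q [-16.  39.   6. 114.  -9.  28. -97.] F [ 0.5 -0.2 -0.3] w 0.0853
10 tr [-0.263, 0.404, 0.284] dr [-0.003, 0.004, 0.005] 
5 tr [0.0, 0.0, 0.392] dr [0.0, 0.0, 0.0] 
5 tr [0.006, 0.24, 0.0] dr [0.0, 0.0, 0.0]
```

servo_tool([
  {"translation": [-0.26,0.4,0.28],"dr": [0,0,0],"fingers": 1},
  {"translation": [-0.26,0.4,0.28],"dr": [0,0,0],"fingers": 1},
  {"translation": [-0.26,0.4,0.28],"dr": [0,0,0],"fingers": 1},
  {"translation": [-0.26,0.4,0.28],"dr": [0,0,0],"fingers": 1},
  {"translation": [-0.26,0.4,0.28],"dr": [0,0,0],"fingers": 1},
  {"translation": [-0.26,0.4,0.28],"dr": [0,0,0],"fingers": 1},
  {"translation": [-0.26,0.4,0.28],"dr": [0,0,0],"fingers": 1},
  {"translation": [-0.26,0.4,0.28],"dr": [0,0,0],"fingers": 1},
  {"translation": [-0.26,0.4,0.28],"dr": [0,0,0],"fingers": 1},
  {"translation": [-0.26,0.4,0.28],"dr": [0,0,0],"fingers": 1},
])

```text
clock: 29.75
tool_pos: [0.4345, -0.0383, 0.0817]
tcp_rot: [[0.997, -0.074, -0.005], [-0.074, -0.997, 0.001], [-0.005, -0.001, -1.0]]
contact_force: [0.5, -0.3, 0.2]
grip_width: -0.0001
```

servo_tool([
  {"translation": [0,0,0.4],"dr": [0,0,0],"fingers": 1},
  {"translation": [0,0,0.4],"dr": [0,0,0],"fingers": 1},
  {"translation": [0,0,0.4],"dr": [0,0,0],"fingers": 1},
  {"translation": [0,0,0.4],"dr": [0,0,0],"fingers": 1},
  {"translation": [0,0,0.4],"dr": [0,0,0],"fingers": 1},
  {"translation": [0,0,0],"dr": [0,0,0],"fingers": 1},
  {"translation": [0,0.4,0],"dr": [0,0,0],"fingers": 1},
  {"translation": [0,0.3,0],"dr": [0,0,0],"fingers": 1},
  {"translation": [0,0.2,0],"dr": [0,0,0],"fingers": 1},
  {"translation": [0,0,0],"dr": [0,0,0],"fingers": 1},
])

```text
clock: 31.0
tool_pos: [0.4357, -0.061, 0.0346]
tcp_rot: [[0.997, -0.075, -0.01], [-0.075, -0.997, 0.001], [-0.01, -0.0, -1.0]]
contact_force: [-0.4, 0.2, 0.2]
grip_width: 0.0002
```

```bash
python3 plan.py;python3 cap.py 10|grep 'side.*-0.1'
```

```text
t 31.0 [ 0.4357 -0.061   0.0346] q [  2.  50.   0. 128.  -7.   3. -86.] F [-0.4  0.2  0.2] w 0.0002
side [359. 289.] ([0.6002, -0.1146], [0.06199999898672104, 0.04100000113248825], np.float32(2.3), [0.023, 0.026, 0.028], 262)
side [281. 292.] ([0.4343, -0.1075], [0.054999999701976776, 0.03400000184774399], np.float32(173.2), [0.025, 0.03, 0.039], 329)
```

servo_tool([
  {"translation": [0,0.1,0],"dr": [0,0,0],"fingers": 1},
  {"translation": [0,0.1,0],"dr": [0,0,0],"fingers": 1},
  {"translation": [0,0.1,0],"dr": [0,0,0],"fingers": 1},
  {"translation": [0,0.1,0],"dr": [0,0,0],"fingers": 1},
  {"translation": [0,0,0],"dr": [0,0,0],"fingers": 1},
  {"translation": [0,0,0],"dr": [0,0,0],"fingers": 1},
  {"translation": [0,0,0],"dr": [0,0,0],"fingers": 1},
  {"translation": [0,0,0],"dr": [0,0,0],"fingers": 1},
  {"translation": [0,0,0],"dr": [0,0,0],"fingers": 1},
  {"translation": [0,0,0],"dr": [0,0,0],"fingers": 1},
])

```text
clock: 32.35
tool_pos: [0.4351, -0.0702, 0.0345]
tcp_rot: [[0.997, -0.074, -0.01], [-0.074, -0.997, 0.001], [-0.01, -0.001, -1.0]]
contact_force: [-0.2, -0.7, 0.9]
grip_width: 0.0001
```

```bash
python3 cap.py 11|grep 'side.*-0.1'
```

```text
side [359. 289.] ([0.5996, -0.1152], [0.057999998331069946, 0.041999999433755875], np.float32(175.8), [0.023, 0.026, 0.028], 262)
side [281. 292.] ([0.4335, -0.1076], [0.0560000017285347, 0.032999999821186066], np.float32(172.7), [0.025, 0.03, 0.04], 314)
side [308. 291.] ([0.4924, -0.1004], [0.01899999938905239, 0.008999999612569809], np.float32(81.9), [0.016, 0.025, 0.027], 37)
```

servo_tool([
  {"translation": [0,0.1,0],"dr": [0,0,0],"fingers": 1},
  {"translation": [0,0,0],"dr": [0,0,0],"fingers": 1},
  {"translation": [0,0.1,0],"dr": [0,0,0],"fingers": 1},
  {"translation": [0,0,0],"dr": [0,0,0],"fingers": 1},
  {"translation": [0,0.06,0],"dr": [0,0,0],"fingers": 1},
  {"translation": [0,0,0],"dr": [0,0,0],"fingers": 1},
  {"translation": [0,0,0],"dr": [0,0,0],"fingers": 1},
  {"translation": [0,0,0],"dr": [0,0,0],"fingers": 1},
  {"translation": [0,0,0],"dr": [0,0,0],"fingers": 1},
  {"translation": [0,0,0],"dr": [0,0,0],"fingers": 1},
])

```text
clock: 33.7
tool_pos: [0.4346, -0.0767, 0.0345]
tcp_rot: [[0.997, -0.074, -0.01], [-0.074, -0.997, 0.001], [-0.01, -0.001, -1.0]]
contact_force: [-0.4, 0.1, -0.0]
grip_width: -0.0
```

```bash
python3 cap.py 12|grep 'side.*-0.1'
```

```text
side [359. 289.] ([0.5994, -0.1137], [0.05900000035762787, 0.039000000804662704], np.float32(178.7), [0.023, 0.026, 0.028], 260)
side [281. 292.] ([0.4336, -0.1067], [0.0560000017285347, 0.03099999949336052], np.float32(173.2), [0.025, 0.03, 0.039], 325)
```

servo_tool([
  {"translation": [0,0.1,0],"dr": [0,0,0],"fingers": 1},
  {"translation": [0,0,0],"dr": [0,0,0],"fingers": 1},
  {"translation": [0,0.1,0],"dr": [0,0,0],"fingers": 1},
  {"translation": [0,0,0],"dr": [0,0,0],"fingers": 1},
  {"translation": [0,0,0],"dr": [0,0,0],"fingers": 1},
  {"translation": [0,0,0],"dr": [0,0,0],"fingers": 1},
  {"translation": [0,0,0],"dr": [0,0,0],"fingers": 1},
  {"translation": [0,0,0],"dr": [0,0,0],"fingers": 1},
  {"translation": [0,0,0],"dr": [0,0,0],"fingers": 1},
  {"translation": [0,0,0],"dr": [0,0,0],"fingers": 1},
])

```text
clock: 35.05
tool_pos: [0.4342, -0.0817, 0.0344]
tcp_rot: [[0.997, -0.074, -0.01], [-0.074, -0.997, 0.001], [-0.01, -0.001, -1.0]]
contact_force: [-0.1, 0.1, -0.8]
grip_width: -0.0
```

```bash
python3 cap.py 13 378,300,40 290,285,50|grep 'side.*-0.1'
```

```text
side [359. 289.] ([0.6, -0.1148], [0.057999998331069946, 0.03999999910593033], np.float32(175.0), [0.023, 0.026, 0.028], 262)
side [280. 293.] ([0.4328, -0.1035], [0.0560000017285347, 0.0430000014603138], np.float32(171.3), [0.023, 0.026, 0.028], 239)
```

View pics/13.png

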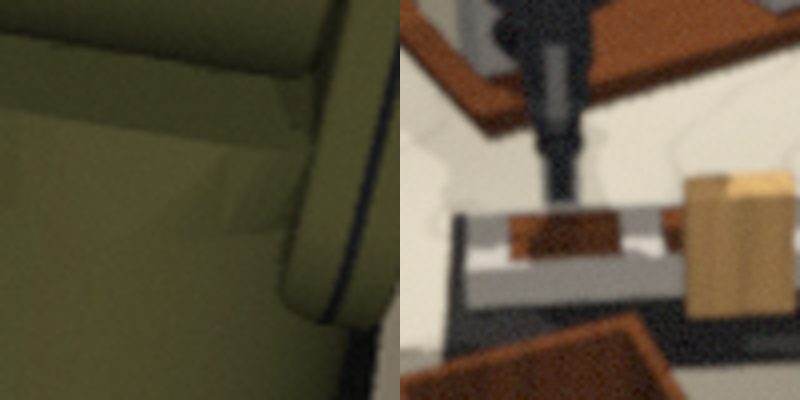

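The last peg has dropped in, so all five lie flat (top faces at about 26 mm). Next is the handle.

```bash
python3 plan.py 5,.437,-.082,.14,-4.2 5,.5187,-.147,.14,-4.2 10,.5187,-.147,.049,-4.2
```

```text
t 35.15 [ 0.4342 -0.0817  0.0345] q [  5.  50.   0. 128.  -5.   3. -84.] F [-0.1  0.2 -0.7] w -0.0001
5 tr [0.017, 0.0, -0.845] dr [-0.002, 0.023, -0.001] 
5 tr [0.69, 0.471, 0.0] dr [0.0, 0.0, 0.0] 
10 tr [0.0, 0.0, 0.364] dr [0.0, 0.0, 0.0]
```

servo_tool([
  {"translation": [0.02,0,-0.845],"dr": [0,0.02,0],"fingers": 1},
  {"translation": [0.02,0,-0.845],"dr": [0,0.02,0],"fingers": 1},
  {"translation": [0.02,0,-0.845],"dr": [0,0.02,0],"fingers": 1},
  {"translation": [0.02,0,-0.845],"dr": [0,0.02,0],"fingers": 0},
  {"translation": [0.02,0,-0.845],"dr": [0,0.02,0],"fingers": 0},
  {"translation": [0.69,0.47,0],"dr": [0,0,0],"fingers": 0},
  {"translation": [0.69,0.47,0],"dr": [0,0,0],"fingers": 0},
  {"translation": [0.69,0.47,0],"dr": [0,0,0],"fingers": 0},
  {"translation": [0.69,0.47,0],"dr": [0,0,0],"fingers": 0},
  {"translation": [0.69,0.47,0],"dr": [0,0,0],"fingers": 0},
])

```text
clock: 36.4
tool_pos: [0.5192, -0.1473, 0.1398]
tcp_rot: [[0.997, -0.074, -0.002], [-0.074, -0.997, 0.001], [-0.002, -0.001, -1.0]]
contact_force: [-1.1, 0.1, 0.1]
grip_width: 0.0855
```

```bash
python3 plan.py 9,.5187,-.147,.049,-4.2; python3 cap.py 14 400,262,60 320,270,60 >/dev/null; python3 - <<'E'
from h import *
c=np.load("side14.npz");W=cloud(c);z=W[...,2]
for m,C in blobs((z>.05)&(z<.085)&(hsv(c)[...,1]>80)&(W[...,0]<.6)&(W[...,0]>.45)&(W[...,1]<-.1)&(W[...,1]>-.2),40): print(C,rect(W,m))
E
```

```text
t 36.4 [ 0.5192 -0.1473  0.1398] q [  9.  41.   3. 110.  -3.  30. -80.] F [-1.1  0.1  0.1] w 0.0855
9 tr [-0.002, -0.001, 0.404] dr [-0.001, 0.002, -0.001] 
[324.13004484 286.31390135] ([0.5191, -0.15], [0.05400000140070915, 0.024000000208616257], np.float32(174.6), [0.052, 0.069, 0.078], 446)
```

View pics/14.png

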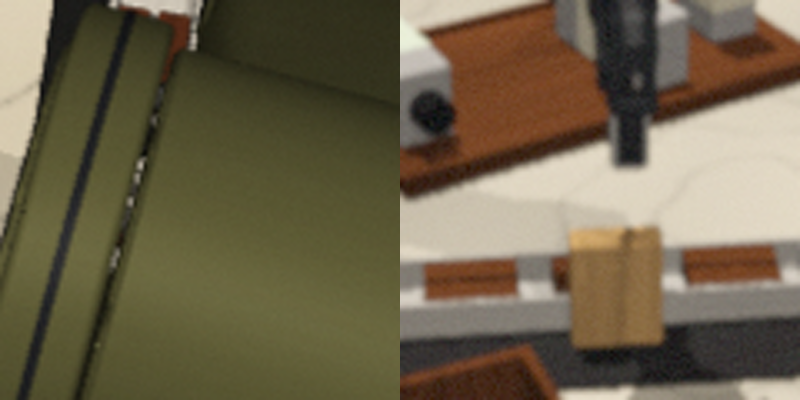

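The side crop shows the jaws centred over the handle (615,290), and the pegs lie flat in the trough. I descend and grip.

servo_tool([
  {"translation": [0,0,0.52],"dr": [0,0,0],"fingers": 0},
  {"translation": [0,0,0.52],"dr": [0,0,0],"fingers": 0},
  {"translation": [0,0,0.52],"dr": [0,0,0],"fingers": 0},
  {"translation": [0,0,0.52],"dr": [0,0,0],"fingers": 0},
  {"translation": [0,0,0.52],"dr": [0,0,0],"fingers": 0},
  {"translation": [0,0,0.52],"dr": [0,0,0],"fingers": 0},
  {"translation": [0,0,0.52],"dr": [0,0,0],"fingers": 0},
  {"translation": [0,0,0],"dr": [0,0,0],"fingers": 0.5},
  {"translation": [0,0,0],"dr": [0,0,0],"fingers": 0.7},
  {"translation": [0,0,0],"dr": [0,0,0],"fingers": 1},
], grip_force=110)

```text
clock: 37.75
tool_pos: [0.5193, -0.147, 0.0494]
tcp_rot: [[0.997, -0.074, -0.0], [-0.074, -0.997, 0.001], [-0.0, -0.001, -1.0]]
contact_force: [0.5, -0.3, 0.1]
grip_width: 0.032
```

servo_tool([
  {"translation": [0,0,0],"dr": [0,0,0],"fingers": 1},
  {"translation": [0,0,0],"dr": [0,0,0],"fingers": 1},
  {"translation": [0,0,0],"dr": [0,0,0],"fingers": 1},
  {"translation": [0,0,0],"dr": [0,0,0],"fingers": 1},
  {"translation": [0,0,-0.1],"dr": [0,0,0],"fingers": 1},
  {"translation": [0,0,-0.2],"dr": [0,0,0],"fingers": 1},
  {"translation": [0,0,-0.3],"dr": [0,0,0],"fingers": 1},
  {"translation": [0,0,-0.3],"dr": [0,0,0],"fingers": 1},
  {"translation": [0,0,-0.3],"dr": [0,0,0],"fingers": 1},
  {"translation": [0,0,-0.3],"dr": [0,0,0],"fingers": 1},
])

```text
clock: 39.0
tool_pos: [0.5191, -0.1469, 0.0871]
tcp_rot: [[0.997, -0.074, -0.001], [-0.074, -0.997, 0.001], [-0.001, -0.001, -1.0]]
contact_force: [-0.6, -0.6, -4.7]
grip_width: 0.0205
```

servo_tool([
  {"translation": [0,0,-0.5],"dr": [0,0,0],"fingers": 1},
  {"translation": [0,0,-0.5],"dr": [0,0,0],"fingers": 1},
  {"translation": [0,0,-0.5],"dr": [0,0,0],"fingers": 1},
  {"translation": [0,0,-0.5],"dr": [0,0,0],"fingers": 1},
  {"translation": [0,0,-0.5],"dr": [0,0,0],"fingers": 1},
  {"translation": [0,0,-0.5],"dr": [0,0,0],"fingers": 1},
  {"translation": [0,0,-0.5],"dr": [0,0,0],"fingers": 1},
  {"translation": [0,0,-0.5],"dr": [0,0,0],"fingers": 1},
  {"translation": [0,0,-0.3],"dr": [0,0,0],"fingers": 1},
  {"translation": [0,0,-0.1],"dr": [0,0,0],"fingers": 1},
])

```text
clock: 40.25
tool_pos: [0.5193, -0.1471, 0.1969]
tcp_rot: [[0.997, -0.074, -0.001], [-0.074, -0.997, 0.001], [-0.001, -0.001, -1.0]]
contact_force: [1.0, -0.7, -3.8]
grip_width: 0.0203
```

```bash
python3 plan.py 20,.5774,-.3902,.21,14.1 5,.5774,-.3902,.199,14.1;  python3 cap.py 15 400,262,100 320,250,110 >/dev/null; python3 - <<'E'
from h import *
c=np.load("side15.npz");W=cloud(c)
m=brown(c)&(W[...,2]>.12)&(W[...,2]<.25)&(abs(W[...,0]-.52)<.15)&(W[...,1]<-.05)&(W[...,1]>-.2)
for b,C in blobs(m,20): print(C.round(),rect(W,b))
E
```

```text
t 40.25 [ 0.5193 -0.1471  0.1969] q [  9.  36.   3. 107.  -3.  37. -80.] F [ 1.  -0.7 -3.8] w 0.0203
20 tr [0.078, 0.496, -0.026] dr [-0.0, 0.0, -0.183] 
5 tr [0.0, 0.0, 0.088] dr [0.0, 0.0, 0.0] 
[361. 227.] ([0.5998, -0.1154], [0.057999998331069946, 0.03999999910593033], np.float32(172.6), [0.171, 0.173, 0.175], 239)
[277. 231.] ([0.434, -0.104], [0.05700000002980232, 0.039000000804662704], np.float32(173.8), [0.171, 0.173, 0.175], 244)
[306. 229.] ([0.4911, -0.1012], [0.01899999938905239, 0.009999999776482582], np.float32(70.5), [0.165, 0.173, 0.175], 32)
```

View pics/15.png

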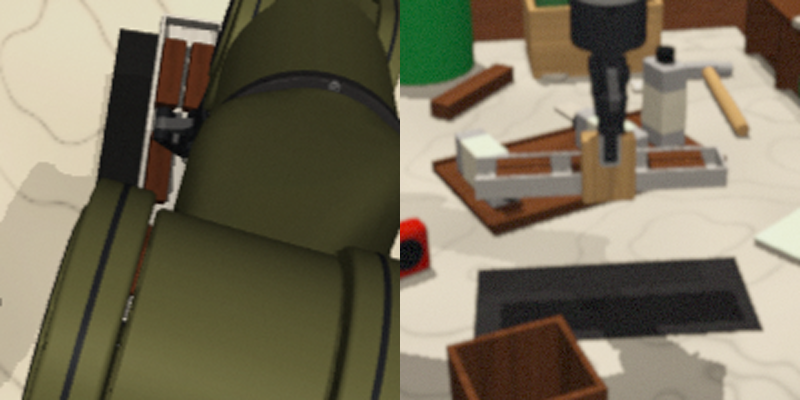

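The chute is level and the pegs are steady (crop: chute at (600,175)). I carry it across to the box.

servo_tool([
  {"translation": [0.08,0.495,-0.026],"dr": [0,0,-0.183],"fingers": 1},
  {"translation": [0.08,0.495,-0.026],"dr": [0,0,-0.183],"fingers": 1},
  {"translation": [0.08,0.495,-0.026],"dr": [0,0,-0.183],"fingers": 1},
  {"translation": [0.08,0.495,-0.026],"dr": [0,0,-0.183],"fingers": 1},
  {"translation": [0.08,0.495,-0.026],"dr": [0,0,-0.183],"fingers": 1},
  {"translation": [0.08,0.495,-0.026],"dr": [0,0,-0.183],"fingers": 1},
  {"translation": [0.08,0.495,-0.026],"dr": [0,0,-0.183],"fingers": 1},
  {"translation": [0.08,0.495,-0.026],"dr": [0,0,-0.183],"fingers": 1},
  {"translation": [0.08,0.495,-0.026],"dr": [0,0,-0.183],"fingers": 1},
  {"translation": [0.08,0.495,-0.026],"dr": [0,0,-0.183],"fingers": 1},
])

```text
clock: 41.6
tool_pos: [0.5391, -0.2715, 0.2028]
tcp_rot: [[0.996, 0.087, -0.001], [0.087, -0.996, 0.001], [-0.001, -0.001, -1.0]]
contact_force: [-0.3, -0.1, -4.6]
grip_width: 0.0203
```

servo_tool([
  {"translation": [0.08,0.495,-0.026],"dr": [0,0,-0.183],"fingers": 1},
  {"translation": [0.08,0.495,-0.026],"dr": [0,0,-0.183],"fingers": 1},
  {"translation": [0.08,0.495,-0.026],"dr": [0,0,-0.183],"fingers": 1},
  {"translation": [0.08,0.495,-0.026],"dr": [0,0,-0.183],"fingers": 1},
  {"translation": [0.08,0.495,-0.026],"dr": [0,0,-0.183],"fingers": 1},
  {"translation": [0.08,0.495,-0.026],"dr": [0,0,-0.183],"fingers": 1},
  {"translation": [0.08,0.495,-0.026],"dr": [0,0,-0.183],"fingers": 1},
  {"translation": [0.08,0.495,-0.026],"dr": [0,0,-0.183],"fingers": 1},
  {"translation": [0.08,0.495,-0.026],"dr": [0,0,-0.183],"fingers": 1},
  {"translation": [0.08,0.495,-0.026],"dr": [0,0,-0.183],"fingers": 1},
])

```text
clock: 42.85
tool_pos: [0.5784, -0.3904, 0.2091]
tcp_rot: [[0.97, 0.244, -0.001], [0.244, -0.97, 0.001], [-0.001, -0.001, -1.0]]
contact_force: [-0.2, -0.2, -4.6]
grip_width: 0.0201
```

```bash
cat > pour.py <<'E'
# TCP target for the nose at +d along chute x from the box centre, height h, chute azimuth f, tilt th
import sys,numpy as np
from plan import Rt
from scipy.spatial.transform import Rotation as Ro
f,d,h,th=[float(x) for x in sys.argv[1:5]];C=np.array([.408,-.3935])
u=np.array([np.cos(np.radians(f)),np.sin(np.radians(f))])
N=np.array([*(C+d*u),h]);B=Rt(f,-th,f+90)@np.diag([1,-1,-1.])
p=N-B@np.array([-.14,.038,-.042]);print(",".join(f"{x:.4f}" for x in [*p,f,-th,f+90]))
E
A=$(python3 pour.py 14.1 .025 .155 20);B=$(python3 pour.py 14.1 .025 .143 55); echo $A $B
python3 plan.py 10,$A 20,$B;  python3 cap.py 16 530,310,100 300,320,120 >/dev/null
```

```text
0.5552,-0.3957,0.2423,14.1000,-20.0000,104.1000 0.4860,-0.4131,0.2818,14.1000,-55.0000,104.1000
t 42.85 [ 0.5784 -0.3904  0.2091] q [ 32.  47.  -3.  77.   3.  57. -48.] F [-0.2 -0.2 -4.6] w 0.0201
10 tr [-0.074, -0.002, -0.147] dr [-0.002, 0.401, 0.0] 
20 tr [-0.068, 0.0, -0.151] dr [-0.0, 0.35, 0.0]
```

View pics/16.png

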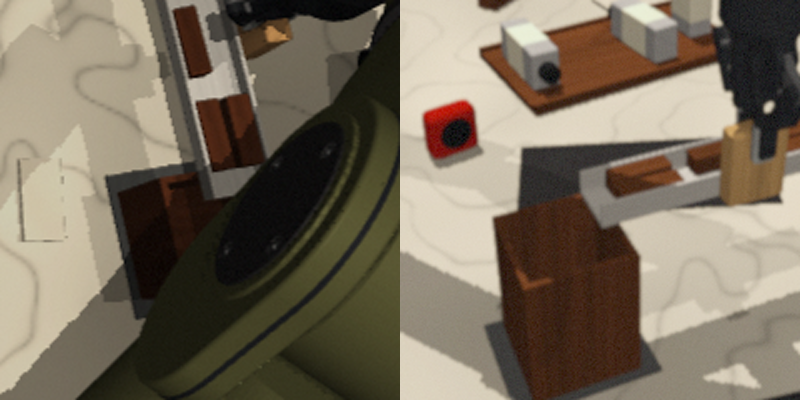

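The nose is over the +x part of the mouth (right crop 610,205). I tilt it gradually.

servo_tool([
  {"translation": [-0.074,0,-0.147],"dr": [0,0.4,0],"fingers": 1},
  {"translation": [-0.074,0,-0.147],"dr": [0,0.4,0],"fingers": 1},
  {"translation": [-0.074,0,-0.147],"dr": [0,0.4,0],"fingers": 1},
  {"translation": [-0.074,0,-0.147],"dr": [0,0.4,0],"fingers": 1},
  {"translation": [-0.074,0,-0.147],"dr": [0,0.4,0],"fingers": 1},
  {"translation": [-0.074,0,-0.147],"dr": [0,0.4,0],"fingers": 1},
  {"translation": [-0.074,0,-0.147],"dr": [0,0.4,0],"fingers": 1},
  {"translation": [-0.074,0,-0.147],"dr": [0,0.4,0],"fingers": 1},
  {"translation": [-0.074,0,-0.147],"dr": [0,0.4,0],"fingers": 1},
  {"translation": [-0.074,0,-0.147],"dr": [0,0.4,0],"fingers": 1},
])

```text
clock: 44.2
tool_pos: [0.5546, -0.3957, 0.2426]
tcp_rot: [[0.911, 0.243, 0.332], [0.228, -0.97, 0.084], [0.343, -0.001, -0.939]]
contact_force: [0.6, 0.2, -3.9]
grip_width: 0.0203
```

```bash
python3 plan.py 20,$(python3 pour.py 14.1 .025 .143 55);  python3 cap.py 17 530,310,100 300,320,120 >/dev/null
```

```text
t 44.2 [ 0.5546 -0.3957  0.2426] q [ 49.  40. -17.  92.  -7.  37. -34.] F [ 0.6  0.2 -3.9] w 0.0203
20 tr [-0.068, 0.0, -0.15] dr [-0.0, 0.349, -0.001]
```

View pics/17.png

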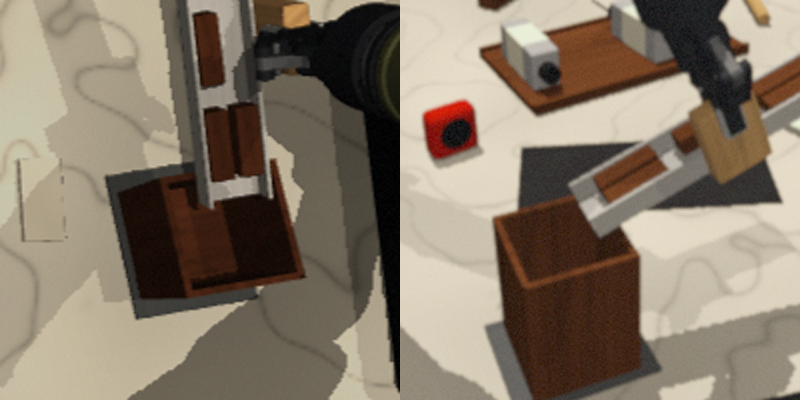

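servo_tool([
  {"translation": [-0.068,0,-0.15],"dr": [0,0.35,0],"fingers": 1},
  {"translation": [-0.068,0,-0.15],"dr": [0,0.35,0],"fingers": 1},
  {"translation": [-0.068,0,-0.15],"dr": [0,0.35,0],"fingers": 1},
  {"translation": [-0.068,0,-0.15],"dr": [0,0.35,0],"fingers": 1},
  {"translation": [-0.068,0,-0.15],"dr": [0,0.35,0],"fingers": 1},
  {"translation": [-0.068,0,-0.15],"dr": [0,0.35,0],"fingers": 1},
  {"translation": [-0.068,0,-0.15],"dr": [0,0.35,0],"fingers": 1},
  {"translation": [-0.068,0,-0.15],"dr": [0,0.35,0],"fingers": 1},
  {"translation": [-0.068,0,-0.15],"dr": [0,0.35,0],"fingers": 1},
  {"translation": [-0.068,0,-0.15],"dr": [0,0.35,0],"fingers": 1},
])

```text
clock: 45.55
tool_pos: [0.5228, -0.4041, 0.2677]
tcp_rot: [[0.77, 0.242, 0.591], [0.192, -0.97, 0.147], [0.609, -0.0, -0.793]]
contact_force: [-0.2, 0.8, -3.9]
grip_width: 0.0203
```

```bash
python3 plan.py 10,$(python3 pour.py 14.1 .025 .143 55);  python3 cap.py 18 530,310,100 300,320,120 >/dev/null
```

```text
t 45.55 [ 0.5228 -0.4041  0.2677] q [ 72.  41. -39. 102. -18.  24. -16.] F [-0.2  0.8 -3.9] w 0.0203
10 tr [-0.067, -0.001, -0.148] dr [0.001, 0.35, -0.001]
```

View pics/18.png

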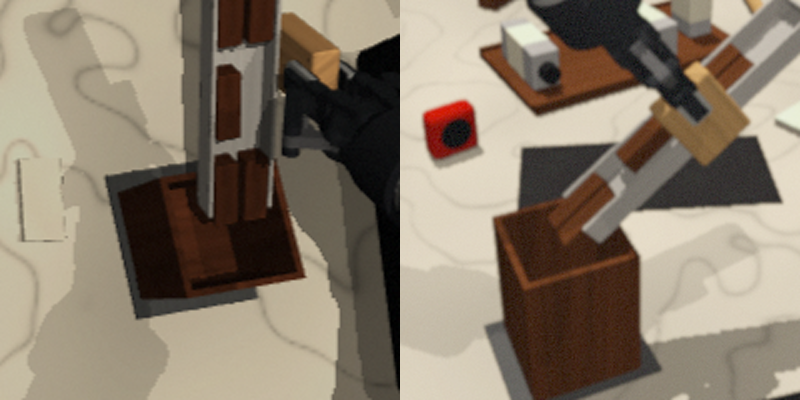

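The pegs have begun sliding and the first are at the nose, aligned with the mouth. I keep tilting.

servo_tool([
  {"translation": [-0.067,0,-0.148],"dr": [0,0.35,0],"fingers": 1},
  {"translation": [-0.067,0,-0.148],"dr": [0,0.35,0],"fingers": 1},
  {"translation": [-0.067,0,-0.148],"dr": [0,0.35,0],"fingers": 1},
  {"translation": [-0.067,0,-0.148],"dr": [0,0.35,0],"fingers": 1},
  {"translation": [-0.067,0,-0.148],"dr": [0,0.35,0],"fingers": 1},
  {"translation": [-0.067,0,-0.148],"dr": [0,0.35,0],"fingers": 1},
  {"translation": [-0.067,0,-0.148],"dr": [0,0.35,0],"fingers": 1},
  {"translation": [-0.067,0,-0.148],"dr": [0,0.35,0],"fingers": 1},
  {"translation": [-0.067,0,-0.148],"dr": [0,0.35,0],"fingers": 1},
  {"translation": [-0.067,0,-0.148],"dr": [0,0.35,0],"fingers": 1},
])

```text
clock: 46.9
tool_pos: [0.4866, -0.4131, 0.2817]
tcp_rot: [[0.556, 0.243, 0.795], [0.139, -0.97, 0.199], [0.819, -0.0, -0.574]]
contact_force: [0.2, -0.3, -3.4]
grip_width: 0.0203
```

servo_tool([
  {"translation": [0,0,0],"dr": [0,0,0],"fingers": 1},
  {"translation": [0,0,0],"dr": [0,0,0],"fingers": 1},
  {"translation": [0,0,0],"dr": [0,0,0],"fingers": 1},
  {"translation": [0,0,0],"dr": [0,0,0],"fingers": 1},
  {"translation": [0,0,0],"dr": [0,0,0],"fingers": 1},
  {"translation": [0,0,0],"dr": [0,0,0],"fingers": 1},
  {"translation": [0,0,0],"dr": [0,0,0],"fingers": 1},
  {"translation": [0,0,0],"dr": [0,0,0],"fingers": 1},
  {"translation": [0,0,0],"dr": [0,0,0],"fingers": 1},
  {"translation": [0,0,0],"dr": [0,0,0],"fingers": 1},
])

```text
clock: 48.15
tool_pos: [0.4867, -0.4126, 0.2816]
tcp_rot: [[0.557, 0.243, 0.794], [0.139, -0.97, 0.2], [0.819, -0.001, -0.574]]
contact_force: [0.3, 0.4, -3.3]
grip_width: 0.0205
```

```bash
python3 plan.py 10,$(python3 pour.py 14.1 .025 .163 40) 20,$(python3 pour.py 14.1 .025 .163 0) 20,.5193,-.1471,.21,-4.2;  python3 cap.py 19 530,310,100 300,320,120 >/dev/null
```

```text
t 48.15 [ 0.4867 -0.4126  0.2816] q [ 94.  53. -62. 110. -20.  14.  -1.] F [ 0.3  0.4 -3.3] w 0.0205
10 tr [0.1, 0.001, 0.091] dr [-0.0, -0.299, -0.001] 
20 tr [0.055, 0.0, 0.197] dr [0.0, -0.4, 0.0] 
20 tr [-0.07, -0.497, -0.01] dr [0.0, 0.0, 0.183]
```

View pics/19.png

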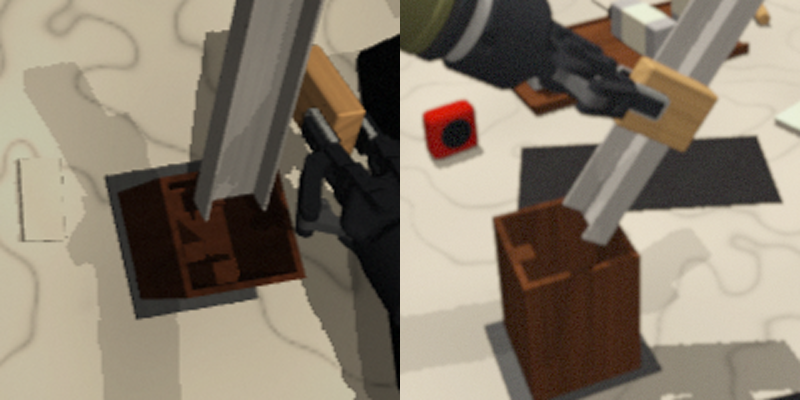

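The chute is empty and pegs show inside the box (top crop 215,255). I tilt it back and return it to the mat.

servo_tool([
  {"translation": [0.1,0,0.09],"dr": [0,-0.3,0],"fingers": 1},
  {"translation": [0.1,0,0.09],"dr": [0,-0.3,0],"fingers": 1},
  {"translation": [0.1,0,0.09],"dr": [0,-0.3,0],"fingers": 1},
  {"translation": [0.1,0,0.09],"dr": [0,-0.3,0],"fingers": 1},
  {"translation": [0.1,0,0.09],"dr": [0,-0.3,0],"fingers": 1},
  {"translation": [0.1,0,0.09],"dr": [0,-0.3,0],"fingers": 1},
  {"translation": [0.1,0,0.09],"dr": [0,-0.3,0],"fingers": 1},
  {"translation": [0.1,0,0.09],"dr": [0,-0.3,0],"fingers": 1},
  {"translation": [0.1,0,0.09],"dr": [0,-0.3,0],"fingers": 1},
  {"translation": [0.1,0,0.09],"dr": [0,-0.3,0],"fingers": 1},
])

```text
clock: 49.5
tool_pos: [0.5193, -0.4042, 0.2852]
tcp_rot: [[0.745, 0.243, 0.621], [0.186, -0.97, 0.157], [0.641, -0.001, -0.768]]
contact_force: [0.2, -0.0, -4.0]
grip_width: 0.0206
```

servo_tool([
  {"translation": [0.055,0,0.197],"dr": [0,-0.4,0],"fingers": 1},
  {"translation": [0.055,0,0.197],"dr": [0,-0.4,0],"fingers": 1},
  {"translation": [0.055,0,0.197],"dr": [0,-0.4,0],"fingers": 1},
  {"translation": [0.055,0,0.197],"dr": [0,-0.4,0],"fingers": 1},
  {"translation": [0.055,0,0.197],"dr": [0,-0.4,0],"fingers": 1},
  {"translation": [0.055,0,0.197],"dr": [0,-0.4,0],"fingers": 1},
  {"translation": [0.055,0,0.197],"dr": [0,-0.4,0],"fingers": 1},
  {"translation": [0.055,0,0.197],"dr": [0,-0.4,0],"fingers": 1},
  {"translation": [0.055,0,0.197],"dr": [0,-0.4,0],"fingers": 1},
  {"translation": [0.055,0,0.197],"dr": [0,-0.4,0],"fingers": 1},
])

```text
clock: 50.75
tool_pos: [0.5553, -0.3946, 0.2502]
tcp_rot: [[0.912, 0.244, 0.329], [0.229, -0.97, 0.084], [0.34, -0.002, -0.941]]
contact_force: [-0.6, -0.8, -3.0]
grip_width: 0.0204
```

servo_tool([
  {"translation": [0.055,0,0.197],"dr": [0,-0.4,0],"fingers": 1},
  {"translation": [0.055,0,0.197],"dr": [0,-0.4,0],"fingers": 1},
  {"translation": [0.055,0,0.197],"dr": [0,-0.4,0],"fingers": 1},
  {"translation": [0.055,0,0.197],"dr": [0,-0.4,0],"fingers": 1},
  {"translation": [0.055,0,0.197],"dr": [0,-0.4,0],"fingers": 1},
  {"translation": [0.055,0,0.197],"dr": [0,-0.4,0],"fingers": 1},
  {"translation": [0.055,0,0.197],"dr": [0,-0.4,0],"fingers": 1},
  {"translation": [0.055,0,0.197],"dr": [0,-0.4,0],"fingers": 1},
  {"translation": [0.055,0,0.197],"dr": [0,-0.4,0],"fingers": 1},
  {"translation": [0.055,0,0.197],"dr": [0,-0.4,0],"fingers": 1},
])

```text
clock: 52.0
tool_pos: [0.5771, -0.3899, 0.2044]
tcp_rot: [[0.97, 0.243, -0.003], [0.243, -0.97, 0.0], [-0.003, -0.001, -1.0]]
contact_force: [-0.8, -0.2, -3.7]
grip_width: 0.0203
```

```bash
python3 plan.py 20,.529,-.158,.21,-4.3 10,.529,-.158,.052,-4.3;  python3 - <<'E'
from h import *
from bench import robot
c=robot.capture("side");W=cloud(c);H=hsv(c)
z=W[...,2];m=(z>.14)&(z<.19)&(H[...,1]<70)&(W[...,0]>.4)&(W[...,0]<.75)&(W[...,1]<-.2)&(W[...,1]>-.5)
for b,C in blobs(m,50):
    p=W[b];A=np.c_[p[:,0],np.ones(len(p))];print(rect(W,b),"slope",np.degrees(np.arctan(np.linalg.lstsq(A,p[:,2],rcond=None)[0][0])).round(1))
E
```

```text
t 52.0 [ 0.5771 -0.3899  0.2044] q [ 32.  47.  -3.  77.   3.  56. -48.] F [-0.8 -0.2 -3.7] w 0.0203
20 tr [-0.053, -0.473, -0.011] dr [-0.0, 0.002, 0.184] 
10 tr [0.0, 0.0, 0.632] dr [0.0, 0.0, 0.0] 
([0.6449, -0.3414], [0.11599999666213989, 0.06199999898672104], np.float32(25.5), [0.159, 0.168, 0.181], 1299) slope 2.6
([0.5012, -0.3713], [0.14399999380111694, 0.05999999865889549], np.float32(13.4), [0.16, 0.166, 0.181], 2888) slope 0.2
```

servo_tool([
  {"translation": [-0.053,-0.473,-0.011],"dr": [0,0,0.184],"fingers": 1},
  {"translation": [-0.053,-0.473,-0.011],"dr": [0,0,0.184],"fingers": 1},
  {"translation": [-0.053,-0.473,-0.011],"dr": [0,0,0.184],"fingers": 1},
  {"translation": [-0.053,-0.473,-0.011],"dr": [0,0,0.184],"fingers": 1},
  {"translation": [-0.053,-0.473,-0.011],"dr": [0,0,0.184],"fingers": 1},
  {"translation": [-0.053,-0.473,-0.011],"dr": [0,0,0.184],"fingers": 1},
  {"translation": [-0.053,-0.473,-0.011],"dr": [0,0,0.184],"fingers": 1},
  {"translation": [-0.053,-0.473,-0.011],"dr": [0,0,0.184],"fingers": 1},
  {"translation": [-0.053,-0.473,-0.011],"dr": [0,0,0.184],"fingers": 1},
  {"translation": [-0.053,-0.473,-0.011],"dr": [0,0,0.184],"fingers": 1},
])

```text
clock: 53.3
tool_pos: [0.5434, -0.2751, 0.2076]
tcp_rot: [[0.996, 0.084, -0.001], [0.084, -0.996, 0.001], [-0.001, -0.001, -1.0]]
contact_force: [0.6, 0.0, -3.2]
grip_width: 0.0205
```

servo_tool([
  {"translation": [-0.053,-0.473,-0.011],"dr": [0,0,0.184],"fingers": 1},
  {"translation": [-0.053,-0.473,-0.011],"dr": [0,0,0.184],"fingers": 1},
  {"translation": [-0.053,-0.473,-0.011],"dr": [0,0,0.184],"fingers": 1},
  {"translation": [-0.053,-0.473,-0.011],"dr": [0,0,0.184],"fingers": 1},
  {"translation": [-0.053,-0.473,-0.011],"dr": [0,0,0.184],"fingers": 1},
  {"translation": [-0.053,-0.473,-0.011],"dr": [0,0,0.184],"fingers": 1},
  {"translation": [-0.053,-0.473,-0.011],"dr": [0,0,0.184],"fingers": 1},
  {"translation": [-0.053,-0.473,-0.011],"dr": [0,0,0.184],"fingers": 1},
  {"translation": [-0.053,-0.473,-0.011],"dr": [0,0,0.184],"fingers": 1},
  {"translation": [-0.053,-0.473,-0.011],"dr": [0,0,0.184],"fingers": 1},
])

```text
clock: 54.55
tool_pos: [0.5287, -0.1571, 0.2105]
tcp_rot: [[0.997, -0.077, -0.001], [-0.077, -0.997, 0.001], [-0.001, -0.001, -1.0]]
contact_force: [-0.3, 0.3, -3.5]
grip_width: 0.0205
```

servo_tool([
  {"translation": [0,0,0.6],"dr": [0,0,0],"fingers": 1},
  {"translation": [0,0,0.8],"dr": [0,0,0],"fingers": 1},
  {"translation": [0,0,0.8],"dr": [0,0,0],"fingers": 1},
  {"translation": [0,0,0.8],"dr": [0,0,0],"fingers": 1},
  {"translation": [0,0,0.8],"dr": [0,0,0],"fingers": 1},
  {"translation": [0,0,0.8],"dr": [0,0,0],"fingers": 1},
  {"translation": [0,0,0.8],"dr": [0,0,0],"fingers": 1},
  {"translation": [0,0,0.5],"dr": [0,0,0],"fingers": 1},
  {"translation": [0,0,0.2],"dr": [0,0,0],"fingers": 1},
  {"translation": [0,0,0],"dr": [0,0,0],"fingers": 1},
])

```text
clock: 55.8
tool_pos: [0.5286, -0.1579, 0.0578]
tcp_rot: [[0.997, -0.076, -0.001], [-0.076, -0.997, 0.001], [-0.001, -0.001, -1.0]]
contact_force: [-0.4, 0.1, -2.4]
grip_width: 0.0203
```

servo_tool([
  {"translation": [0,0,0.1],"dr": [0,0,0],"fingers": 1},
  {"translation": [0,0,0.1],"dr": [0,0,0],"fingers": 1},
  {"translation": [0,0,0.07],"dr": [0,0,0],"fingers": 1},
  {"translation": [0,0,0.04],"dr": [0,0,0],"fingers": 1},
  {"translation": [0,0,0],"dr": [0,0,0],"fingers": 1},
  {"translation": [0,0,0],"dr": [0,0,0],"fingers": 0.6},
  {"translation": [0,0,0],"dr": [0,0,0],"fingers": 0.3},
  {"translation": [0,0,0],"dr": [0,0,0],"fingers": 0},
  {"translation": [0,0,0],"dr": [0,0,0],"fingers": 0},
  {"translation": [0,0,0],"dr": [0,0,0],"fingers": 0},
], grip_force=40)

```text
clock: 57.05
tool_pos: [0.5286, -0.1578, 0.0502]
tcp_rot: [[0.997, -0.075, -0.001], [-0.075, -0.997, 0.001], [-0.001, -0.001, -1.0]]
contact_force: [1.0, -0.3, 0.3]
grip_width: 0.0855
```

servo_tool([
  {"translation": [0,0,-0.5],"dr": [0,0,0],"fingers": 0},
  {"translation": [0,0,-0.8],"dr": [0,0,0],"fingers": 0},
  {"translation": [0,0,-0.8],"dr": [0,0,0],"fingers": 0},
  {"translation": [0,0,-0.8],"dr": [0,0,0],"fingers": 0},
  {"translation": [0,0,-0.8],"dr": [0,0,0],"fingers": 0},
  {"translation": [0,-0.8,-0.8],"dr": [0,0,0],"fingers": 0},
  {"translation": [0,-0.8,-0.8],"dr": [0,0,0],"fingers": 0},
  {"translation": [0,-0.8,-0.8],"dr": [0,0,0],"fingers": 0},
  {"translation": [0,-0.8,0],"dr": [0,0,0],"fingers": 0},
  {"translation": [0,-0.8,0],"dr": [0,0,0],"fingers": 0},
])

```text
clock: 58.3
tool_pos: [0.5364, -0.0576, 0.204]
tcp_rot: [[0.997, -0.076, 0.0], [-0.076, -0.997, 0.001], [0.0, -0.001, -1.0]]
contact_force: [-0.3, 0.7, 0.4]
grip_width: 0.0848
```

```bash
cat > tins.py <<'E'
from h import *
from bench import robot
for n in("top","side"):
    c=robot.capture(n);np.savez(f"{n}t.npz",**c);W=cloud(c);z=W[...,2];H=hsv(c)
    m=(z>.05)&(z<.175)&(H[...,1]<90)&(W[...,1]>.05)&(W[...,1]<.4)&(W[...,0]<.75)&(W[...,0]>.3)
    for b,C in blobs(m,60): print(n,C.round(),rect(W,b))
    for b,C in blobs((z>.068)&(z<.085)&(H[...,1]>80)&(abs(W[...,0]-.52)<.1)&(abs(W[...,1]+.15)<.05),30): print(n,"handle",rect(W,b))
E
python3 tins.py; python3 plan.py
```

```text
top [194. 157.] ([0.6706, 0.2608], [0.061000000685453415, 0.04600000008940697], np.float32(111.4), [0.061, 0.139, 0.165], 1374)
top [213. 211.] ([0.5786, 0.2257], [0.15199999511241913, 0.04800000041723251], np.float32(113.5), [0.055, 0.072, 0.075], 1795)
top [201. 312.] ([0.3804, 0.2199], [0.04500000178813934, 0.017999999225139618], np.float32(180.0), [0.069, 0.072, 0.075], 162)
top handle ([0.5142, -0.1634], [0.028999999165534973, 0.00800000037997961], np.float32(172.4), [0.074, 0.077, 0.081], 52)
side [355. 188.] ([0.6715, 0.2576], [0.0689999982714653, 0.04699999839067459], np.float32(112.3), [0.055, 0.105, 0.155], 942)
side [326. 212.] ([0.579, 0.2194], [0.15199999511241913, 0.04699999839067459], np.float32(114.9), [0.052, 0.069, 0.072], 542)
side [258. 226.] ([0.4019, 0.1497], [0.15299999713897705, 0.04500000178813934], np.float32(110.0), [0.052, 0.07, 0.073], 667)
side handle ([0.5286, -0.1622], [0.054999999701976776, 0.024000000208616257], np.float32(172.0), [0.069, 0.076, 0.078], 244)
t 58.4 [ 0.5366 -0.0553  0.2036] q [ -1.  35.   4. 107.  -4.  38. -89.] F [-0.4  0.5 -0.4] w 0.0853
```

```bash
python3 plan.py 30,.555,.23,.22,114.4 10,.5585,.2658,.14,114.4,-30,24.4
```

```text
t 58.4 [ 0.5366 -0.0553  0.2036] q [ -1.  35.   4. 107.  -4.  38. -89.] F [-0.4  0.5 -0.4] w 0.0853
30 tr [0.384, -0.251, -0.021] dr [-0.001, -0.001, -0.79] 
10 tr [0.198, 0.072, 0.285] dr [0.0, -0.6, -0.0]
```

servo_tool([
  {"translation": [0.384,-0.25,-0.02],"dr": [0,0,-0.79],"fingers": 0},
  {"translation": [0.384,-0.25,-0.02],"dr": [0,0,-0.79],"fingers": 0},
  {"translation": [0.384,-0.25,-0.02],"dr": [0,0,-0.79],"fingers": 0},
  {"translation": [0.384,-0.25,-0.02],"dr": [0,0,-0.79],"fingers": 0},
  {"translation": [0.384,-0.25,-0.02],"dr": [0,0,-0.79],"fingers": 0},
  {"translation": [0.384,-0.25,-0.02],"dr": [0,0,-0.79],"fingers": 0},
  {"translation": [0.384,-0.25,-0.02],"dr": [0,0,-0.79],"fingers": 0},
  {"translation": [0.384,-0.25,-0.02],"dr": [0,0,-0.79],"fingers": 0},
  {"translation": [0.384,-0.25,-0.02],"dr": [0,0,-0.79],"fingers": 0},
  {"translation": [0.384,-0.25,-0.02],"dr": [0,0,-0.79],"fingers": 0},
], grip_force=70)

```text
clock: 59.65
tool_pos: [0.6137, 0.0218, 0.2081]
tcp_rot: [[0.817, 0.577, -0.001], [0.577, -0.817, -0.0], [-0.001, -0.0, -1.0]]
contact_force: [-0.2, -0.4, -0.6]
grip_width: 0.0853
```

servo_tool([
  {"translation": [0.384,-0.25,-0.02],"dr": [0,0,-0.79],"fingers": 0},
  {"translation": [0.384,-0.25,-0.02],"dr": [0,0,-0.79],"fingers": 0},
  {"translation": [0.384,-0.25,-0.02],"dr": [0,0,-0.79],"fingers": 0},
  {"translation": [0.384,-0.25,-0.02],"dr": [0,0,-0.79],"fingers": 0},
  {"translation": [0.384,-0.25,-0.02],"dr": [0,0,-0.79],"fingers": 0},
  {"translation": [0.384,-0.25,-0.02],"dr": [0,0,-0.79],"fingers": 0},
  {"translation": [0.384,-0.25,-0.02],"dr": [0,0,-0.79],"fingers": 0},
  {"translation": [0.384,-0.25,-0.02],"dr": [0,0,-0.79],"fingers": 0},
  {"translation": [0.384,-0.25,-0.02],"dr": [0,0,-0.79],"fingers": 0},
  {"translation": [0.384,-0.25,-0.02],"dr": [0,0,-0.79],"fingers": 0},
])

```text
clock: 60.9
tool_pos: [0.6216, 0.1338, 0.2131]
tcp_rot: [[0.264, 0.965, -0.001], [0.965, -0.264, -0.001], [-0.001, -0.001, -1.0]]
contact_force: [-0.2, -0.6, 0.6]
grip_width: 0.0851
```

servo_tool([
  {"translation": [0.384,-0.25,-0.02],"dr": [0,0,-0.79],"fingers": 0},
  {"translation": [0.384,-0.25,-0.02],"dr": [0,0,-0.79],"fingers": 0},
  {"translation": [0.384,-0.25,-0.02],"dr": [0,0,-0.79],"fingers": 0},
  {"translation": [0.384,-0.25,-0.02],"dr": [0,0,-0.79],"fingers": 0},
  {"translation": [0.384,-0.25,-0.02],"dr": [0,0,-0.79],"fingers": 0},
  {"translation": [0.384,-0.25,-0.02],"dr": [0,0,-0.79],"fingers": 0},
  {"translation": [0.384,-0.25,-0.02],"dr": [0,0,-0.79],"fingers": 0},
  {"translation": [0.384,-0.25,-0.02],"dr": [0,0,-0.79],"fingers": 0},
  {"translation": [0.384,-0.25,-0.02],"dr": [0,0,-0.79],"fingers": 0},
  {"translation": [0.384,-0.25,-0.02],"dr": [0,0,-0.79],"fingers": 0},
])

```text
clock: 62.15
tool_pos: [0.5555, 0.2272, 0.218]
tcp_rot: [[-0.414, 0.91, -0.001], [0.91, 0.414, 0.001], [0.001, -0.001, -1.0]]
contact_force: [-0.2, -0.8, 0.1]
grip_width: 0.0851
```

```bash
python3 plan.py 10,.5585,.2658,.1216,114.4,-30,24.4 10,.5792,.2202,.035,114.4,-30,24.4
```

```text
t 62.15 [0.5555 0.2272 0.218 ] q [-11.  40. -28.  94.  23.  51. -23.] F [-0.2 -0.8  0.1] w 0.0851
10 tr [0.224, 0.075, 0.347] dr [-0.001, -0.601, 0.001] 
10 tr [-0.0, 0.0, 0.4] dr [0.0, 0.0, 0.0]
```

servo_tool([
  {"translation": [0.224,0.075,0.347],"dr": [0,-0.6,0],"fingers": 0},
  {"translation": [0.224,0.075,0.347],"dr": [0,-0.6,0],"fingers": 0},
  {"translation": [0.224,0.075,0.347],"dr": [0,-0.6,0],"fingers": 0},
  {"translation": [0.224,0.075,0.347],"dr": [0,-0.6,0],"fingers": 0},
  {"translation": [0.224,0.075,0.347],"dr": [0,-0.6,0],"fingers": 0},
  {"translation": [0.224,0.075,0.347],"dr": [0,-0.6,0],"fingers": 0},
  {"translation": [0.224,0.075,0.347],"dr": [0,-0.6,0],"fingers": 0},
  {"translation": [0.224,0.075,0.347],"dr": [0,-0.6,0],"fingers": 0},
  {"translation": [0.224,0.075,0.347],"dr": [0,-0.6,0],"fingers": 0},
  {"translation": [0.224,0.075,0.347],"dr": [0,-0.6,0],"fingers": 0},
])

```text
clock: 63.4
tool_pos: [0.559, 0.266, 0.1214]
tcp_rot: [[-0.357, 0.911, 0.205], [0.789, 0.412, -0.456], [-0.5, -0.001, -0.866]]
contact_force: [0.1, -0.7, -0.2]
grip_width: 0.0853
```

```bash
python3 plan.py 10,.5792,.2202,.035,114.4,-30,24.4; python3 cap.py 20 213,200,90 340,190,90 >/dev/null
```

```text
t 63.4 [0.559  0.266  0.1214] q [-40.  52.  -8.  93.  42.  56. -52.] F [ 0.1 -0.7 -0.2] w 0.0853
10 tr [-0.001, -0.002, 0.399] dr [-0.002, -0.0, -0.001]
```

View pics/20.png

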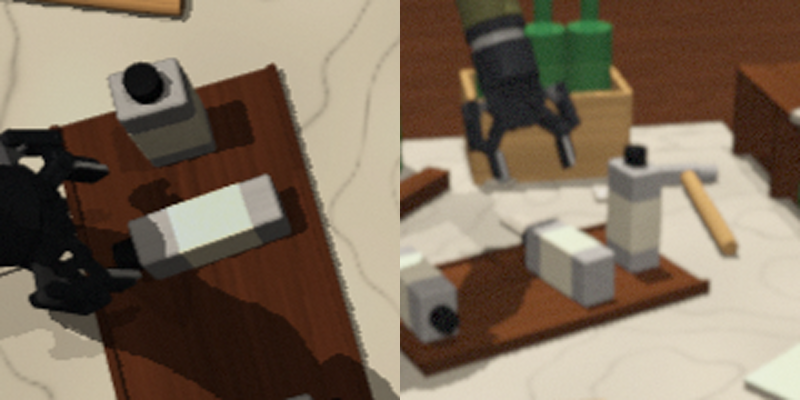

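The jaws straddle the far tin's axis, leaning from the cap side. I go in.

servo_tool([
  {"translation": [0,0,0.5],"dr": [0,0,0],"fingers": 0},
  {"translation": [0,0,0.5],"dr": [0,0,0],"fingers": 0},
  {"translation": [0,0,0.5],"dr": [0,0,0],"fingers": 0},
  {"translation": [0,0,0.5],"dr": [0,0,0],"fingers": 0},
  {"translation": [0,0,0.5],"dr": [0,0,0],"fingers": 0},
  {"translation": [0,0,0.5],"dr": [0,0,0],"fingers": 0},
  {"translation": [0,0,0.5],"dr": [0,0,0],"fingers": 0},
  {"translation": [0,0,0.5],"dr": [0,0,0],"fingers": 0},
  {"translation": [0,0,0],"dr": [0,0,0],"fingers": 0},
  {"translation": [0,0,0],"dr": [0,0,0],"fingers": 0},
])

```text
clock: 64.75
tool_pos: [0.5797, 0.2203, 0.0351]
tcp_rot: [[-0.355, 0.912, 0.204], [0.791, 0.41, -0.455], [-0.499, -0.0, -0.867]]
contact_force: [-0.7, 0.4, -0.4]
grip_width: 0.0854
```

servo_tool([
  {"translation": [0,0,0],"dr": [0,0,0],"fingers": 1},
  {"translation": [0,0,0],"dr": [0,0,0],"fingers": 1},
  {"translation": [0,0,0],"dr": [0,0,0],"fingers": 1},
  {"translation": [0,0,0],"dr": [0,0,0],"fingers": 1},
  {"translation": [0,0,0],"dr": [0,0,0],"fingers": 1},
  {"translation": [0,0,0],"dr": [0,0,0],"fingers": 1},
  {"translation": [0,0,0],"dr": [0,0,0],"fingers": 1},
  {"translation": [0,0,0],"dr": [0,0,0],"fingers": 1},
  {"translation": [0,0,0],"dr": [0,0,0],"fingers": 1},
  {"translation": [0,0,0],"dr": [0,0,0],"fingers": 1},
])

```text
clock: 66.0
tool_pos: [0.58, 0.2208, 0.0356]
tcp_rot: [[-0.355, 0.912, 0.205], [0.791, 0.41, -0.454], [-0.498, 0.001, -0.867]]
contact_force: [0.2, 2.6, 4.6]
grip_width: 0.0435
```

```bash
python3 plan.py 10,.5792,.2202,.16,114.4,-30,24.4 20,.5743,.2336,.16,111.6,60,21.6 10,.5743,.2336,.089,111.6,60,21.6
```

```text
t 66.0 [0.58   0.2208 0.0356] q [-38.  59.  -4.  95.  48.  46. -56.] F [0.2 2.6 4.6] w 0.0435
10 tr [-0.249, -0.004, -0.431] dr [-0.001, -0.002, -0.004] 
20 tr [0.031, 0.001, 0.007] dr [-0.008, 0.9, 0.03] 
10 tr [-0.246, 0.0, 0.142] dr [0.0, 0.0, 0.0]
```

servo_tool([
  {"translation": [-0.1,0,-0.17],"dr": [0,0,0],"fingers": 1},
  {"translation": [-0.25,0,-0.43],"dr": [0,0,0],"fingers": 1},
  {"translation": [-0.25,0,-0.43],"dr": [0,0,0],"fingers": 1},
  {"translation": [-0.25,0,-0.43],"dr": [0,0,0],"fingers": 1},
  {"translation": [-0.25,0,-0.43],"dr": [0,0,0],"fingers": 1},
  {"translation": [-0.25,0,-0.43],"dr": [0,0,0],"fingers": 1},
  {"translation": [-0.25,0,-0.43],"dr": [0,0,0],"fingers": 1},
  {"translation": [-0.25,0,-0.43],"dr": [0,0,0],"fingers": 1},
  {"translation": [-0.25,0,-0.43],"dr": [0,0,0],"fingers": 1},
  {"translation": [-0.4,0,-0.7],"dr": [0,0,0],"fingers": 1},
])

```text
clock: 67.25
tool_pos: [0.5795, 0.2192, 0.1602]
tcp_rot: [[-0.356, 0.912, 0.203], [0.79, 0.409, -0.456], [-0.499, -0.002, -0.867]]
contact_force: [0.7, -0.4, -4.3]
grip_width: 0.0431
```

servo_tool([
  {"translation": [0.03,0,0],"dr": [0,0.9,0.03],"fingers": 1},
  {"translation": [0.03,0,0],"dr": [0,0.9,0.03],"fingers": 1},
  {"translation": [0.03,0,0],"dr": [0,0.9,0.03],"fingers": 1},
  {"translation": [0.03,0,0],"dr": [0,0.9,0.03],"fingers": 1},
  {"translation": [0.03,0,0],"dr": [0,0.9,0.03],"fingers": 1},
  {"translation": [0.03,0,0],"dr": [0,0.9,0.03],"fingers": 1},
  {"translation": [0.03,0,0],"dr": [0,0.9,0.03],"fingers": 1},
  {"translation": [0.03,0,0],"dr": [0,0.9,0.03],"fingers": 1},
  {"translation": [0.03,0,0],"dr": [0,0.9,0.03],"fingers": 1},
  {"translation": [0.03,0,0],"dr": [0,0.9,0.03],"fingers": 1},
])

```text
clock: 68.5
tool_pos: [0.5773, 0.2244, 0.159]
tcp_rot: [[-0.374, 0.922, -0.099], [0.89, 0.387, 0.24], [0.26, 0.002, -0.966]]
contact_force: [-0.1, 0.2, -4.3]
grip_width: 0.0433
```

```bash
python3 plan.py 10,.5743,.2336,.16,111.6,60,21.6
```

```text
t 68.5 [0.5773 0.2244 0.159 ] q [  2.  49. -37.  93.  17.  45. -13.] F [-0.1  0.2 -4.3] w 0.0433
10 tr [0.035, 0.003, 0.019] dr [-0.013, 0.899, 0.02]
```

servo_tool([
  {"translation": [0.035,0,0.02],"dr": [-0.01,0.9,0.02],"fingers": 1},
  {"translation": [0.035,0,0.02],"dr": [-0.01,0.9,0.02],"fingers": 1},
  {"translation": [0.035,0,0.02],"dr": [-0.01,0.9,0.02],"fingers": 1},
  {"translation": [0.035,0,0.02],"dr": [-0.01,0.9,0.02],"fingers": 1},
  {"translation": [0.035,0,0.02],"dr": [-0.01,0.9,0.02],"fingers": 1},
  {"translation": [0.035,0,0.02],"dr": [-0.01,0.9,0.02],"fingers": 1},
  {"translation": [0.035,0,0.02],"dr": [-0.01,0.9,0.02],"fingers": 1},
  {"translation": [0.035,0,0.02],"dr": [-0.01,0.9,0.02],"fingers": 1},
  {"translation": [0.035,0,0.02],"dr": [-0.01,0.9,0.02],"fingers": 1},
  {"translation": [0.035,0,0.02],"dr": [-0.01,0.9,0.02],"fingers": 1},
])

```text
clock: 69.75
tool_pos: [0.5741, 0.2328, 0.1579]
tcp_rot: [[-0.184, 0.929, -0.32], [0.466, 0.369, 0.804], [0.865, -0.001, -0.501]]
contact_force: [0.7, 0.6, -3.5]
grip_width: 0.0432
```

```bash
python3 plan.py 10,.5743,.2336,.089,111.6,60,21.6; python3 cap.py 21 213,200,90 340,180,90 >/dev/null; cat > up.py <<'E'
# tin faces in the side/top view: bottom height, verticality, xy of body, inside a lane-y window
from h import *
import sys
lo,hi=map(float,sys.argv[2:4])
for n in("top","side"):
    c=np.load(f"{n}{sys.argv[1]}.npz");W=cloud(c);H=hsv(c);d=W[...,:2]-[.535,.2105]
    ly=d@[.930,.368];lx=d@[.368,-.930]
    m=(ly>lo)&(ly<hi)&(abs(lx)<.1)&(W[...,2]>.02)&(H[...,1]<90)
    for b,C in blobs(m,80):
        p=W[b];t=b&(W[...,2]>np.percentile(p[:,2],99)-.006)
        print(n,C.round(),"z",np.round(np.percentile(p[:,2],[1,50,99]),3),"lx",np.percentile(lx[b],[2,98]).round(3),"ly",np.percentile(ly[b],[2,98]).round(3),"toplx",lx[t].mean().round(3),"toply",ly[t].mean().round(3))
E
python3 up.py 21 -.01 .11
```

```text
t 69.75 [0.5741 0.2328 0.1579] q [ 26.  75. -62.  84.   0.  55.  11.] F [ 0.7  0.6 -3.5] w 0.0432
10 tr [-0.237, 0.002, 0.14] dr [-0.002, 0.002, -0.0] 
top [215. 186.] z [0.101 0.214 0.261] lx [-0.027  0.097] ly [-0.006  0.103] toplx 0.095 toply 0.043
side [322. 178.] z [0.085 0.151 0.234] lx [-0.021  0.093] ly [-0.005  0.062] toplx 0.011 toply 0.039
```

View pics/21.png

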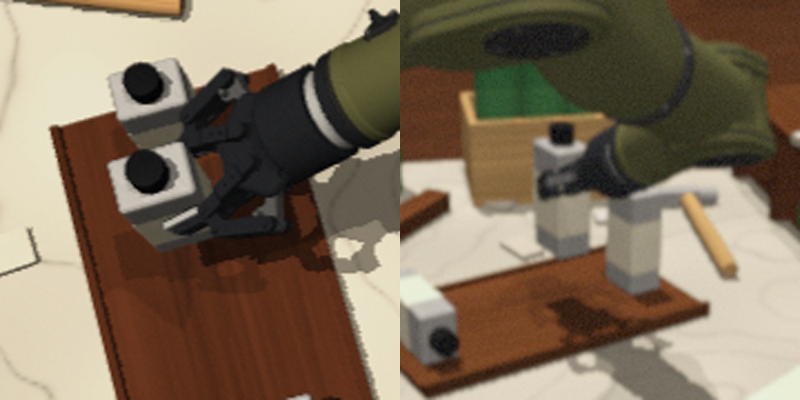

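The tin hangs upright (right crop 560,195). I lower it.

servo_tool([
  {"translation": [-0.26,0,0.15],"dr": [0,0,0],"fingers": 1},
  {"translation": [-0.26,0,0.15],"dr": [0,0,0],"fingers": 1},
  {"translation": [-0.26,0,0.15],"dr": [0,0,0],"fingers": 1},
  {"translation": [-0.26,0,0.15],"dr": [0,0,0],"fingers": 1},
  {"translation": [-0.26,0,0.15],"dr": [0,0,0],"fingers": 1},
  {"translation": [-0.26,0,0.15],"dr": [0,0,0],"fingers": 1},
  {"translation": [-0.26,0,0.15],"dr": [0,0,0],"fingers": 1},
  {"translation": [-0.26,0,0.15],"dr": [0,0,0],"fingers": 1},
  {"translation": [-0.17,0,0.1],"dr": [0,0,0],"fingers": 1},
  {"translation": [0,0,0],"dr": [0,0,0],"fingers": 1},
])

```text
clock: 71.1
tool_pos: [0.5731, 0.2352, 0.0939]
tcp_rot: [[-0.182, 0.929, -0.321], [0.464, 0.369, 0.805], [0.867, -0.002, -0.499]]
contact_force: [-0.7, -0.3, -2.9]
grip_width: 0.0432
```

servo_tool([
  {"translation": [-0.035,0,0.02],"dr": [0,0,0],"fingers": 1},
  {"translation": [0,0,0],"dr": [0,0,0],"fingers": 1},
  {"translation": [-0.035,0,0.02],"dr": [0,0,0],"fingers": 1},
  {"translation": [0,0,0],"dr": [0,0,0],"fingers": 1},
  {"translation": [0,0,0],"dr": [0,0,0],"fingers": 1},
  {"translation": [0,0,0],"dr": [0,0,0],"fingers": 1},
  {"translation": [0,0,0],"dr": [0,0,0],"fingers": 1},
  {"translation": [0,0,0],"dr": [0,0,0],"fingers": 1},
  {"translation": [0,0,0],"dr": [0,0,0],"fingers": 1},
  {"translation": [0,0,0],"dr": [0,0,0],"fingers": 1},
])

```text
clock: 72.35
tool_pos: [0.5732, 0.2352, 0.0923]
tcp_rot: [[-0.183, 0.929, -0.32], [0.464, 0.369, 0.805], [0.867, -0.001, -0.499]]
contact_force: [0.2, -0.6, -4.1]
grip_width: 0.0431
```

```bash
python3 cap.py 22 >/dev/null; python3 up.py 22 .0 .11
```

```text
top [221. 196.] z [0.036 0.149 0.196] lx [-0.029  0.097] ly [0.007 0.102] toplx 0.094 toply 0.043
side [322. 199.] z [0.023 0.09  0.172] lx [-0.025  0.093] ly [0.005 0.063] toplx 0.015 toply 0.038
```

servo_tool([
  {"translation": [-0.035,0,0.02],"dr": [0,0,0],"fingers": 1},
  {"translation": [-0.035,0,0.02],"dr": [0,0,0],"fingers": 1},
  {"translation": [-0.035,0,0.02],"dr": [0,0,0],"fingers": 1},
  {"translation": [-0.035,0,0.02],"dr": [0,0,0],"fingers": 1},
  {"translation": [0,0,0],"dr": [0,0,0],"fingers": 1},
  {"translation": [0,0,0],"dr": [0,0,0],"fingers": 1},
  {"translation": [0,0,0],"dr": [0,0,0],"fingers": 1},
  {"translation": [0,0,0],"dr": [0,0,0],"fingers": 1},
  {"translation": [0,0,0],"dr": [0,0,0],"fingers": 1},
  {"translation": [0,0,0],"dr": [0,0,0],"fingers": 1},
])

```text
clock: 73.7
tool_pos: [0.5732, 0.2352, 0.0883]
tcp_rot: [[-0.183, 0.929, -0.32], [0.464, 0.369, 0.805], [0.867, -0.001, -0.499]]
contact_force: [-0.1, -0.3, -2.9]
grip_width: 0.0432
```

servo_tool([
  {"translation": [-0.035,0,0.02],"dr": [0,0,0],"fingers": 1},
  {"translation": [0,0,0],"dr": [0,0,0],"fingers": 1},
  {"translation": [0,0,0],"dr": [0,0,0],"fingers": 1},
  {"translation": [0,0,0],"dr": [0,0,0],"fingers": 1},
  {"translation": [0,0,0],"dr": [0,0,0],"fingers": 1},
  {"translation": [0,0,0],"dr": [0,0,0],"fingers": 1},
  {"translation": [0,0,0],"dr": [0,0,0],"fingers": 1},
  {"translation": [0,0,0],"dr": [0,0,0],"fingers": 1},
  {"translation": [0,0,0],"dr": [0,0,0],"fingers": 1},
  {"translation": [0,0,0],"dr": [0,0,0],"fingers": 1},
])

```text
clock: 74.95
tool_pos: [0.5732, 0.2352, 0.0873]
tcp_rot: [[-0.183, 0.929, -0.32], [0.464, 0.369, 0.805], [0.867, -0.001, -0.499]]
contact_force: [0.9, -0.1, -3.4]
grip_width: 0.0434
```

servo_tool([
  {"translation": [-0.035,0,0.02],"dr": [0,0,0],"fingers": 1},
  {"translation": [0,0,0],"dr": [0,0,0],"fingers": 1},
  {"translation": [0,0,0],"dr": [0,0,0],"fingers": 1},
  {"translation": [0,0,0],"dr": [0,0,0],"fingers": 0.4},
  {"translation": [0,0,0],"dr": [0,0,0],"fingers": 0.35},
  {"translation": [0,0,0],"dr": [0,0,0],"fingers": 0.3},
  {"translation": [0,0,0],"dr": [0,0,0],"fingers": 0.2},
  {"translation": [0,0,0],"dr": [0,0,0],"fingers": 0.1},
  {"translation": [0,0,0],"dr": [0,0,0],"fingers": 0.1},
  {"translation": [0,0,0],"dr": [0,0,0],"fingers": 0.1},
])

```text
clock: 76.2
tool_pos: [0.5732, 0.2352, 0.0863]
tcp_rot: [[-0.183, 0.929, -0.32], [0.464, 0.369, 0.805], [0.867, -0.001, -0.499]]
contact_force: [-0.4, 0.2, -1.2]
grip_width: 0.0767
```

servo_tool([
  {"translation": [0,0,-0.3],"dr": [0,0,0],"fingers": 0.1},
  {"translation": [0,0,-0.6],"dr": [0,0,0],"fingers": 0.1},
  {"translation": [0,0,-0.8],"dr": [0,0,0],"fingers": 0},
  {"translation": [0,0,-0.8],"dr": [0,0,0],"fingers": 0},
  {"translation": [0,0,-0.8],"dr": [0,0,0],"fingers": 0},
  {"translation": [0,0,-0.8],"dr": [0,0,0],"fingers": 0},
  {"translation": [0.4,0,-0.8],"dr": [0,0,0],"fingers": 0},
  {"translation": [0.6,0,-0.4],"dr": [0,-0.8,0],"fingers": 0},
  {"translation": [0.6,0,-0.4],"dr": [0,-0.8,0],"fingers": 0},
  {"translation": [0.6,0,-0.4],"dr": [0,-0.8,0],"fingers": 0},
])

```text
clock: 77.45
tool_pos: [0.6113, 0.1402, 0.2114]
tcp_rot: [[-0.246, 0.93, -0.273], [0.623, 0.367, 0.69], [0.742, -0.0, -0.67]]
contact_force: [0.3, 0.4, -0.6]
grip_width: 0.085
```

```bash
python3 plan.py; python3 cap.py 23 >/dev/null; python3 up.py 23 -.01 .11;  python3 up.py 23 .115 .19; python3 up.py 23 -.19 -.08
```

```text
t 77.45 [0.6113 0.1402 0.2114] q [ 28.  65. -58.  78.   4.  65.   8.] F [ 0.3  0.4 -0.6] w 0.085
top [206. 209.] z [0.024 0.139 0.167] lx [-0.03   0.029] ly [0.022 0.063] toplx -0.001 toply 0.044
side [322. 201.] z [0.022 0.092 0.163] lx [-0.024  0.034] ly [0.021 0.063] toplx 0.008 toply 0.04
top [195. 160.] z [0.023 0.134 0.167] lx [-0.025  0.033] ly [0.123 0.164] toplx 0.004 toply 0.145
side [355. 193.] z [0.022 0.092 0.163] lx [-0.019  0.039] ly [0.121 0.165] toplx 0.011 toply 0.145
top [235. 307.] z [0.025 0.071 0.076] lx [-0.068  0.074] ly [-0.168 -0.124] toplx -0.006 toply -0.145
side [258. 230.] z [0.021 0.062 0.073] lx [-0.061  0.083] ly [-0.169 -0.127] toplx 0.003 toply -0.147
```

Both cameras put the far tin upright on the centre line (lx ≈ 3 mm, ly ≈ 42 mm). Now the near tin, leaning the other way.

```bash
python3 plan.py 20,.4187,.1062,.17,110.4,30,20.4 10,.4187,.1062,.1216,110.4,30,20.4
```

```text
t 77.55 [0.6117 0.1433 0.2157] q [ 28.  65. -58.  78.   4.  65.   8.] F [-0.4  0.5  1.6] w 0.0855
20 tr [-0.003, -0.387, 0.115] dr [-0.006, -0.18, 0.013] 
10 tr [-0.097, 0.0, 0.168] dr [0.0, 0.0, 0.0]
```

servo_tool([
  {"translation": [0,-0.387,0.115],"dr": [0,-0.18,0.01],"fingers": 0},
  {"translation": [0,-0.387,0.115],"dr": [0,-0.18,0.01],"fingers": 0},
  {"translation": [0,-0.387,0.115],"dr": [0,-0.18,0.01],"fingers": 0},
  {"translation": [0,-0.387,0.115],"dr": [0,-0.18,0.01],"fingers": 0},
  {"translation": [0,-0.387,0.115],"dr": [0,-0.18,0.01],"fingers": 0},
  {"translation": [0,-0.387,0.115],"dr": [0,-0.18,0.01],"fingers": 0},
  {"translation": [0,-0.387,0.115],"dr": [0,-0.18,0.01],"fingers": 0},
  {"translation": [0,-0.387,0.115],"dr": [0,-0.18,0.01],"fingers": 0},
  {"translation": [0,-0.387,0.115],"dr": [0,-0.18,0.01],"fingers": 0},
  {"translation": [0,-0.387,0.115],"dr": [0,-0.18,0.01],"fingers": 0},
])

```text
clock: 78.8
tool_pos: [0.5126, 0.1244, 0.1897]
tcp_rot: [[-0.278, 0.932, -0.234], [0.726, 0.363, 0.584], [0.629, -0.007, -0.777]]
contact_force: [-0.2, 0.6, -0.5]
grip_width: 0.0854
```

servo_tool([
  {"translation": [0,-0.387,0.115],"dr": [0,-0.18,0.01],"fingers": 0},
  {"translation": [0,-0.387,0.115],"dr": [0,-0.18,0.01],"fingers": 0},
  {"translation": [0,-0.387,0.115],"dr": [0,-0.18,0.01],"fingers": 0},
  {"translation": [0,-0.387,0.115],"dr": [0,-0.18,0.01],"fingers": 0},
  {"translation": [0,-0.387,0.115],"dr": [0,-0.18,0.01],"fingers": 0},
  {"translation": [0,-0.387,0.115],"dr": [0,-0.18,0.01],"fingers": 0},
  {"translation": [0,-0.387,0.115],"dr": [0,-0.18,0.01],"fingers": 0},
  {"translation": [0,-0.387,0.115],"dr": [0,-0.18,0.01],"fingers": 0},
  {"translation": [0,-0.387,0.115],"dr": [0,-0.18,0.01],"fingers": 0},
  {"translation": [0,-0.387,0.115],"dr": [0,-0.18,0.01],"fingers": 0},
])

```text
clock: 80.05
tool_pos: [0.4162, 0.1048, 0.1671]
tcp_rot: [[-0.303, 0.934, -0.188], [0.811, 0.356, 0.464], [0.5, -0.012, -0.866]]
contact_force: [-0.3, -0.4, -0.1]
grip_width: 0.0853
```

```bash
python3 plan.py 10,.4187,.1062,.1216,110.4,30,20.4 10,.4012,.1531,.035,110.4,30,20.4
```

```text
t 80.05 [0.4162 0.1048 0.1671] q [ 31.  48. -51. 119.  11.  33.  -0.] F [-0.3 -0.4 -0.1] w 0.0853
10 tr [-0.09, 0.013, 0.158] dr [-0.017, -0.0, 0.001] 
10 tr [0.0, -0.0, 0.4] dr [0.0, 0.0, 0.0]
```

servo_tool([
  {"translation": [-0.09,0.013,0.158],"dr": [-0.017,0,0],"fingers": 0},
  {"translation": [-0.09,0.013,0.158],"dr": [-0.017,0,0],"fingers": 0},
  {"translation": [-0.09,0.013,0.158],"dr": [-0.017,0,0],"fingers": 0},
  {"translation": [-0.09,0.013,0.158],"dr": [-0.017,0,0],"fingers": 0},
  {"translation": [-0.09,0.013,0.158],"dr": [-0.017,0,0],"fingers": 0},
  {"translation": [-0.09,0.013,0.158],"dr": [-0.017,0,0],"fingers": 0},
  {"translation": [-0.09,0.013,0.158],"dr": [-0.017,0,0],"fingers": 0},
  {"translation": [-0.09,0.013,0.158],"dr": [-0.017,0,0],"fingers": 0},
  {"translation": [-0.09,0.013,0.158],"dr": [-0.017,0,0],"fingers": 0},
  {"translation": [-0.09,0.013,0.158],"dr": [-0.017,0,0],"fingers": 0},
])

```text
clock: 81.3
tool_pos: [0.4195, 0.1063, 0.1214]
tcp_rot: [[-0.303, 0.937, -0.174], [0.811, 0.349, 0.47], [0.501, 0.001, -0.865]]
contact_force: [-0.3, -0.5, -0.5]
grip_width: 0.0853
```

servo_tool([
  {"translation": [0,0,0.5],"dr": [0,0,0],"fingers": 0},
  {"translation": [0,0,0.5],"dr": [0,0,0],"fingers": 0},
  {"translation": [0,0,0.5],"dr": [0,0,0],"fingers": 0},
  {"translation": [0,0,0.5],"dr": [0,0,0],"fingers": 0},
  {"translation": [0,0,0.5],"dr": [0,0,0],"fingers": 0},
  {"translation": [0,0,0.5],"dr": [0,0,0],"fingers": 0},
  {"translation": [0,0,0.5],"dr": [0,0,0],"fingers": 0},
  {"translation": [0,0,0.5],"dr": [0,0,0],"fingers": 0},
  {"translation": [0,0,0],"dr": [0,0,0],"fingers": 0},
  {"translation": [0,0,0],"dr": [0,0,0],"fingers": 0},
])

```text
clock: 82.55
tool_pos: [0.4021, 0.1533, 0.0352]
tcp_rot: [[-0.303, 0.937, -0.174], [0.811, 0.349, 0.47], [0.501, 0.001, -0.865]]
contact_force: [-0.4, -0.4, 0.0]
grip_width: 0.0852
```

```bash
python3 plan.py 5,.4012,.1531,.035,110.4,30,20.4; python3 cap.py 24 240,310,80 260,215,80 >/dev/null
```

```text
t 82.55 [0.4021 0.1533 0.0352] q [ 18.  60. -38. 124.  18.  11.  -4.] F [-0.4 -0.4  0. ] w 0.0852
5 tr [0.0, -0.007, 0.002] dr [0.0, -0.003, 0.003]
```

View pics/24.png

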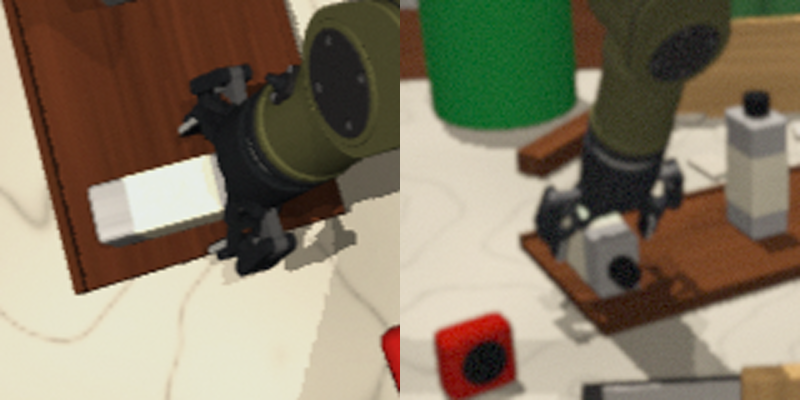

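servo_tool([
  {"translation": [0,0,0],"dr": [0,0,0],"fingers": 1},
  {"translation": [0,0,0],"dr": [0,0,0],"fingers": 1},
  {"translation": [0,0,0],"dr": [0,0,0],"fingers": 1},
  {"translation": [0,0,0],"dr": [0,0,0],"fingers": 1},
  {"translation": [0,0,0],"dr": [0,0,0],"fingers": 1},
  {"translation": [0,0,0],"dr": [0,0,0],"fingers": 1},
  {"translation": [0,0,0],"dr": [0,0,0],"fingers": 1},
  {"translation": [0,0,0],"dr": [0,0,0],"fingers": 1},
  {"translation": [0,0,0],"dr": [0,0,0],"fingers": 1},
  {"translation": [0,0,0],"dr": [0,0,0],"fingers": 1},
])

```text
clock: 83.9
tool_pos: [0.4021, 0.153, 0.0355]
tcp_rot: [[-0.303, 0.937, -0.174], [0.811, 0.349, 0.47], [0.501, 0.001, -0.866]]
contact_force: [0.7, -3.1, 6.2]
grip_width: 0.0431
```

```bash
python3 plan.py 10,.4446,.1672,.17,110.4,30,20.4 20,.4446,.1672,.17,111.6,-60,21.6 10,.4446,.1672,.088,111.6,-60,21.6; python3 - <<'E'
from h import *
for n in("top0","side0"):
    c=np.load(n+".npz");W=cloud(c);m=(W[...,2]>.05)&(W[...,1]>.4)&(W[...,1]<.85)&(W[...,0]<.48)&(W[...,0]>.1)
    p=W[m];print(n,len(p),np.percentile(p,[1,50,99],axis=0).round(3).tolist())
E
```

```text
t 83.9 [0.4021 0.153  0.0355] q [ 18.  60. -38. 124.  18.  11.  -4.] F [ 0.7 -3.1  6.2] w 0.0431
10 tr [0.264, 0.179, -0.469] dr [0.001, -0.001, 0.001] 
20 tr [0.0, 0.0, 0.0] dr [-0.003, -0.9, -0.013] 
10 tr [0.284, -0.0, 0.164] dr [0.0, 0.0, 0.0] 
top0 204 [[0.278, 0.579, 0.05], [0.318, 0.583, 0.058], [0.358, 0.598, 0.07]]
side0 3898 [[0.205, 0.572, 0.052], [0.303, 0.597, 0.158], [0.398, 0.757, 0.22]]
```

```bash
python3 plan.py 10,.4679,.1764,.175,110.4,30,20.4 
```

```text
t 83.9 [0.4021 0.153  0.0355] q [ 18.  60. -38. 124.  18.  11.  -4.] F [ 0.7 -3.1  6.2] w 0.0431
10 tr [0.276, 0.279, -0.485] dr [0.001, -0.001, 0.001]
```

servo_tool([
  {"translation": [0.2,0,-0.35],"dr": [0,0,0],"fingers": 1},
  {"translation": [0.2,0,-0.35],"dr": [0,0,0],"fingers": 1},
  {"translation": [0.295,0.349,-0.519],"dr": [0,0,0],"fingers": 1},
  {"translation": [0.295,0.349,-0.519],"dr": [0,0,0],"fingers": 1},
  {"translation": [0.295,0.349,-0.519],"dr": [0,0,0],"fingers": 1},
  {"translation": [0.295,0.349,-0.519],"dr": [0,0,0],"fingers": 1},
  {"translation": [0.295,0.349,-0.519],"dr": [0,0,0],"fingers": 1},
  {"translation": [0.295,0.349,-0.519],"dr": [0,0,0],"fingers": 1},
  {"translation": [0.295,0.349,-0.519],"dr": [0,0,0],"fingers": 1},
  {"translation": [0.295,0.349,-0.519],"dr": [0,0,0],"fingers": 1},
])

```text
clock: 85.15
tool_pos: [0.4671, 0.1763, 0.1754]
tcp_rot: [[-0.303, 0.937, -0.176], [0.811, 0.35, 0.469], [0.501, -0.0, -0.866]]
contact_force: [0.0, 0.1, -3.4]
grip_width: 0.0434
```

servo_tool([
  {"translation": [0,0,0],"dr": [0,-0.9,-0.01],"fingers": 1},
  {"translation": [0,0,0],"dr": [0,-0.9,-0.01],"fingers": 1},
  {"translation": [0,0,0],"dr": [0,-0.9,-0.01],"fingers": 1},
  {"translation": [0,0,0],"dr": [0,-0.9,-0.01],"fingers": 1},
  {"translation": [0,0,0],"dr": [0,-0.9,-0.01],"fingers": 1},
  {"translation": [0,0,0],"dr": [0,-0.9,-0.01],"fingers": 1},
  {"translation": [0,0,0],"dr": [0,-0.9,-0.01],"fingers": 1},
  {"translation": [0,0,0],"dr": [0,-0.9,-0.01],"fingers": 1},
  {"translation": [0,0,0],"dr": [0,-0.9,-0.01],"fingers": 1},
  {"translation": [0,0,0],"dr": [0,-0.9,-0.01],"fingers": 1},
])

```text
clock: 86.4
tool_pos: [0.4665, 0.1772, 0.175]
tcp_rot: [[-0.346, 0.934, 0.094], [0.902, 0.358, -0.241], [-0.259, 0.001, -0.966]]
contact_force: [0.3, -0.1, -4.4]
grip_width: 0.0432
```

```bash
python3 plan.py 10,.4679,.1764,.175,111.6,-60,21.6
```

```text
t 86.4 [0.4665 0.1772 0.175 ] q [-29.  37. -11. 114.  34.  39. -46.] F [ 0.3 -0.1 -4.4] w 0.0432
10 tr [-0.004, 0.004, 0.003] dr [-0.006, -0.9, -0.011]
```

servo_tool([
  {"translation": [0,0,0],"dr": [-0.006,-0.9,-0.01],"fingers": 1},
  {"translation": [0,0,0],"dr": [-0.006,-0.9,-0.01],"fingers": 1},
  {"translation": [0,0,0],"dr": [-0.006,-0.9,-0.01],"fingers": 1},
  {"translation": [0,0,0],"dr": [-0.006,-0.9,-0.01],"fingers": 1},
  {"translation": [0,0,0],"dr": [-0.006,-0.9,-0.01],"fingers": 1},
  {"translation": [0,0,0],"dr": [0,0,0],"fingers": 1},
  {"translation": [0,0,0],"dr": [0,0,0],"fingers": 1},
  {"translation": [0,0,0],"dr": [0,0,0],"fingers": 1},
  {"translation": [0,0,0],"dr": [0,0,0],"fingers": 1},
  {"translation": [0,0,0],"dr": [0,0,0],"fingers": 1},
])

```text
clock: 87.65
tool_pos: [0.4678, 0.1763, 0.1749]
tcp_rot: [[-0.286, 0.932, 0.221], [0.741, 0.361, -0.566], [-0.607, 0.003, -0.794]]
contact_force: [-0.2, 0.2, -2.8]
grip_width: 0.0436
```

```bash
python3 plan.py 10,.4679,.1764,.175,111.6,-60,21.6; python3 - <<'E'
from h import *
from bench import robot
c=robot.capture("side");cv2.imwrite("pics/25.png",np.asarray(c["color"])[0:320,60:460,::-1])
E
```

```text
t 87.65 [0.4678 0.1763 0.1749] q [-48.  44.   0. 111.  43.  52. -62.] F [-0.2  0.2 -2.8] w 0.0436
10 tr [-0.0, 0.0, -0.0] dr [-0.004, -0.452, -0.008]
```

View pics/25.png

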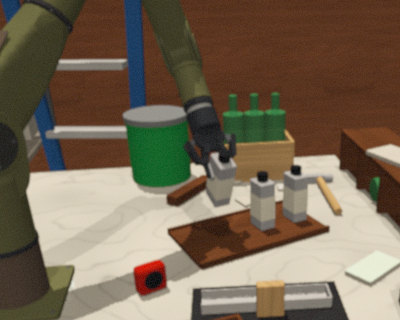

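The arm clears the green can (160,145) with the last 22° of turn still to go. I continue.

servo_tool([
  {"translation": [0,0,0],"dr": [-0.004,-0.45,-0.008],"fingers": 1},
  {"translation": [0,0,0],"dr": [-0.004,-0.45,-0.008],"fingers": 1},
  {"translation": [0,0,0],"dr": [-0.004,-0.45,-0.008],"fingers": 1},
  {"translation": [0,0,0],"dr": [-0.004,-0.45,-0.008],"fingers": 1},
  {"translation": [0,0,0],"dr": [-0.004,-0.45,-0.008],"fingers": 1},
  {"translation": [0,0,0],"dr": [-0.004,-0.45,-0.008],"fingers": 1},
  {"translation": [0,0,0],"dr": [-0.004,-0.45,-0.008],"fingers": 1},
  {"translation": [0,0,0],"dr": [-0.004,-0.45,-0.008],"fingers": 1},
  {"translation": [0,0,0],"dr": [-0.004,-0.45,-0.008],"fingers": 1},
  {"translation": [0,0,0],"dr": [-0.004,-0.45,-0.008],"fingers": 1},
])

```text
clock: 88.95
tool_pos: [0.4677, 0.1768, 0.1747]
tcp_rot: [[-0.185, 0.929, 0.319], [0.464, 0.369, -0.806], [-0.867, -0.001, -0.499]]
contact_force: [-0.2, -0.2, -3.9]
grip_width: 0.0431
```

```bash
python3 plan.py 10,.4679,.1764,.09,111.6,-60,21.6;python3 cap.py 26 230,270,100 250,190,110 >/dev/null;python3 up.py 26 -.11 -.02
```

```text
t 88.95 [0.4677 0.1768 0.1747] q [-60.  56.   7. 107.  46.  67. -70.] F [-0.2 -0.2 -3.9] w 0.0431
10 tr [0.293, 0.0, 0.171] dr [0.0, 0.001, 0.001] 
top [184. 262.] z [0.116 0.229 0.277] lx [-0.098  0.03 ] ly [-0.108 -0.024] toplx -0.095 toply -0.076
side [275. 168.] z [0.101 0.209 0.274] lx [-0.097  0.034] ly [-0.107 -0.026] toplx -0.094 toply -0.078
```

View pics/26.png

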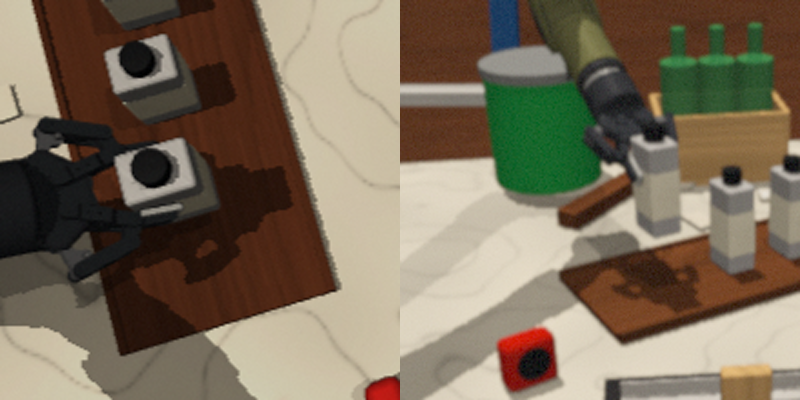

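servo_tool([
  {"translation": [0.29,0,0.17],"dr": [0,0,0],"fingers": 1},
  {"translation": [0.29,0,0.17],"dr": [0,0,0],"fingers": 1},
  {"translation": [0.29,0,0.17],"dr": [0,0,0],"fingers": 1},
  {"translation": [0.29,0,0.17],"dr": [0,0,0],"fingers": 1},
  {"translation": [0.29,0,0.17],"dr": [0,0,0],"fingers": 1},
  {"translation": [0.29,0,0.17],"dr": [0,0,0],"fingers": 1},
  {"translation": [0.29,0,0.17],"dr": [0,0,0],"fingers": 1},
  {"translation": [0.29,0,0.17],"dr": [0,0,0],"fingers": 1},
  {"translation": [0.29,0,0.17],"dr": [0,0,0],"fingers": 1},
  {"translation": [0.26,0,0.15],"dr": [0,0,0],"fingers": 1},
])

```text
clock: 90.3
tool_pos: [0.4678, 0.1763, 0.0911]
tcp_rot: [[-0.185, 0.929, 0.319], [0.466, 0.369, -0.805], [-0.865, -0.001, -0.501]]
contact_force: [0.7, 0.1, -3.2]
grip_width: 0.0433
```

servo_tool([
  {"translation": [0,0,0],"dr": [0,0,0],"fingers": 1},
  {"translation": [0.035,0,0.02],"dr": [0,0,0],"fingers": 1},
  {"translation": [0.035,0,0.02],"dr": [0,0,0],"fingers": 1},
  {"translation": [0.035,0,0.02],"dr": [0,0,0],"fingers": 1},
  {"translation": [0,0,0],"dr": [0,0,0],"fingers": 1},
  {"translation": [0,0,0],"dr": [0,0,0],"fingers": 1},
  {"translation": [0,0,0],"dr": [0,0,0],"fingers": 1},
  {"translation": [0,0,0],"dr": [0,0,0],"fingers": 1},
  {"translation": [0,0,0],"dr": [0,0,0],"fingers": 1},
  {"translation": [0,0,0],"dr": [0,0,0],"fingers": 1},
])

```text
clock: 91.55
tool_pos: [0.4678, 0.1762, 0.0886]
tcp_rot: [[-0.185, 0.93, 0.319], [0.466, 0.369, -0.805], [-0.865, -0.001, -0.501]]
contact_force: [0.3, -0.1, -4.1]
grip_width: 0.0433
```

servo_tool([
  {"translation": [0.035,0,0.02],"dr": [0,0,0],"fingers": 1},
  {"translation": [0.035,0,0.02],"dr": [0,0,0],"fingers": 1},
  {"translation": [0.018,0,0.01],"dr": [0,0,0],"fingers": 1},
  {"translation": [0,0,0],"dr": [0,0,0],"fingers": 1},
  {"translation": [0,0,0],"dr": [0,0,0],"fingers": 0.4},
  {"translation": [0,0,0],"dr": [0,0,0],"fingers": 0.35},
  {"translation": [0,0,0],"dr": [0,0,0],"fingers": 0.3},
  {"translation": [0,0,0],"dr": [0,0,0],"fingers": 0.2},
  {"translation": [0,0,0],"dr": [0,0,0],"fingers": 0.1},
  {"translation": [0,0,0],"dr": [0,0,0],"fingers": 0.1},
])

```text
clock: 92.8
tool_pos: [0.4678, 0.1762, 0.086]
tcp_rot: [[-0.185, 0.93, 0.319], [0.465, 0.369, -0.805], [-0.865, -0.001, -0.501]]
contact_force: [-0.2, -0.9, 0.1]
grip_width: 0.0769
```

servo_tool([
  {"translation": [0,0,-0.3],"dr": [0,0,0],"fingers": 0.1},
  {"translation": [0,0,-0.6],"dr": [0,0,0],"fingers": 0.1},
  {"translation": [-0.2,0,-0.8],"dr": [0,0,0],"fingers": 0.1},
  {"translation": [-0.3,0,-0.7],"dr": [0,0,0],"fingers": 0},
  {"translation": [-0.6,0,-0.5],"dr": [0,0.4,0],"fingers": 0},
  {"translation": [-0.8,0,-0.2],"dr": [0,0.8,0],"fingers": 0},
  {"translation": [-0.8,0,0],"dr": [0,0.8,0],"fingers": 0},
  {"translation": [-0.8,0,0],"dr": [0,0.8,0],"fingers": 0},
  {"translation": [-0.5,0,-0.5],"dr": [0,0.8,0],"fingers": 0},
  {"translation": [0,0,-0.5],"dr": [0,0.8,0],"fingers": 0},
])

```text
clock: 94.05
tool_pos: [0.4581, 0.2006, 0.2262]
tcp_rot: [[-0.29, 0.93, 0.226], [0.735, 0.368, -0.57], [-0.613, 0.001, -0.79]]
contact_force: [0.3, 0.6, -0.3]
grip_width: 0.0853
```

```bash
python3 plan.py; python3 cap.py 27 >/dev/null; python3 up.py 27 -.12 -.02; python3 up.py 27 -.0 .1; python3 up.py 27 .115 .19
```

```text
t 94.05 [0.4581 0.2006 0.2262] q [-50.  40.  -1. 108.  39.  60. -58.] F [ 0.3  0.6 -0.3] w 0.0853
top [142. 257.] z [0.25  0.319 0.385] lx [-0.098 -0.033] ly [-0.117 -0.022] toplx -0.096 toply -0.076
top [223. 268.] z [0.024 0.141 0.167] lx [-0.028  0.03 ] ly [-0.097 -0.055] toplx 0.001 toply -0.075
side [265. 110.] z [0.248 0.321 0.384] lx [-0.097 -0.028] ly [-0.115 -0.023] toplx -0.093 toply -0.077
side [282. 211.] z [0.022 0.094 0.163] lx [-0.021  0.035] ly [-0.099 -0.055] toplx 0.006 toply -0.078
top [206. 209.] z [0.024 0.139 0.166] lx [-0.03   0.029] ly [0.022 0.063] toplx -0.001 toply 0.044
side [322. 201.] z [0.021 0.091 0.163] lx [-0.024  0.034] ly [0.02  0.063] toplx 0.006 toply 0.041
top [195. 159.] z [0.023 0.134 0.167] lx [-0.025  0.033] ly [0.123 0.164] toplx 0.003 toply 0.145
side [355. 193.] z [0.021 0.092 0.163] lx [-0.021  0.039] ly [0.122 0.165] toplx 0.011 toply 0.144
```

servo_tool([
  {"translation": [-0.3,0,-0.8],"dr": [0,0,0],"fingers": 0},
  {"translation": [-0.3,0,-0.8],"dr": [0,0,0],"fingers": 0},
  {"translation": [-0.3,0,-0.8],"dr": [0,0,0],"fingers": 0},
  {"translation": [-0.3,0,-0.8],"dr": [0,0,0],"fingers": 0},
  {"translation": [0,0,0],"dr": [0,0,0],"fingers": 0},
  {"translation": [0,0,0],"dr": [0,0,0],"fingers": 0},
  {"translation": [0,0,0],"dr": [0,0,0],"fingers": 0},
  {"translation": [0,0,0],"dr": [0,0,0],"fingers": 0},
  {"translation": [0,0,0],"dr": [0,0,0],"fingers": 0},
  {"translation": [0,0,0],"dr": [0,0,0],"fingers": 0},
])

```text
clock: 95.4
tool_pos: [0.4487, 0.2246, 0.3057]
tcp_rot: [[-0.291, 0.93, 0.226], [0.733, 0.369, -0.572], [-0.615, -0.001, -0.789]]
contact_force: [0.3, 0.6, 0.0]
grip_width: 0.0856
```

```bash
python3 cap.py 28; python3 tins.py|grep handle; python3 - <<'E'
from h import *
c=np.load("top28.npz");W=cloud(c);z=W[...,2];H=hsv(c)
for m,C in blobs((z<.03)&(H[...,2]<45)&(W[...,0]<.8)&(H[...,1]<120)&(abs(W[...,1]+.12)<.12),300): print('mat',rect(W,m))
for m,C in blobs((z>.018)&(z<.035)&(H[...,1]<90)&(abs(W[...,1]+.12)<.06)&(abs(W[...,0]-.52)<.18),50): print('chute walls',rect(W,m))
a=np.asarray(c["color"])[...,::-1];b=cv2.resize(a[270:390,470:600],(520,480),interpolation=cv2.INTER_CUBIC)
cv2.imwrite("pics/28.png",np.hstack([cv2.resize(a[:400,:],(280*640//400,280)),b[:280]]) if 0 else np.vstack([cv2.resize(a,(400,300)),cv2.resize(b,(400,300))]))
E
```

```text
top [290. 300.] ([0.4291, 0.0644], [0.07400000095367432, 0.017999999225139618], np.float32(21.6), [0.013, 0.017, 0.021], 177)
top [525. 310.] ([0.4391, -0.3953], [0.023000000044703484, 0.010999999940395355], np.float32(44.0), [0.014, 0.029, 0.043], 62)
side [272. 260.] ([0.4266, 0.06], [0.0689999982714653, 0.023000000044703484], np.float32(22.1), [0.012, 0.016, 0.018], 89)
top handle ([0.528, -0.1569], [0.0560000017285347, 0.02199999988079071], np.float32(176.0), [0.074, 0.078, 0.081], 354)
side handle ([0.5282, -0.1617], [0.0560000017285347, 0.024000000208616257], np.float32(178.0), [0.069, 0.076, 0.079], 250)
mat ([0.5281, -0.1203], [0.3190000057220459, 0.14800000190734863], np.float32(175.6), [-0.0, 0.003, 0.007], 6956)
chute walls ([0.5272, -0.1189], [0.27000001072883606, 0.05400000140070915], np.float32(176.0), [0.02, 0.027, 0.03], 496)
chute walls ([0.4291, -0.0864], [0.07199999690055847, 0.003000000026077032], np.float32(176.0), [0.022, 0.027, 0.03], 67)
```

View pics/28.png

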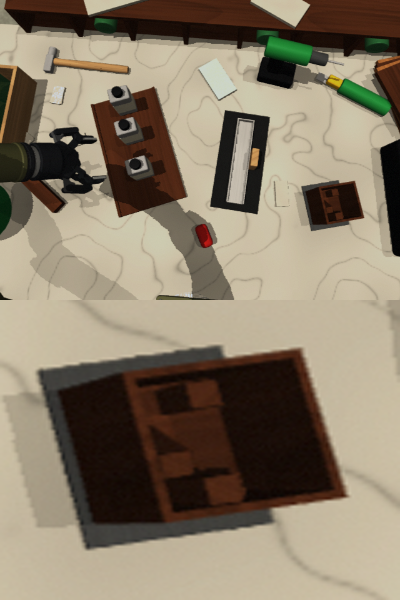

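```bash
python3 - <<'E'
from h import *
from bench import robot
for n in("side0","side28"):
    c=np.load(n+".npz");W=cloud(c);z=W[...,2]
    for m,C in blobs(brown(c)&(z<.045)&(z>.01)&(W[...,1]>.38)&(W[...,1]<.6)&(W[...,0]<.55),60): print(n,C.round(),rect(W,m))
a,b=np.load("top0.npz")["range_z"],np.load("top28.npz")["range_z"]
for m,C in blobs((abs(a-b)>.01)&(a>0)&(b>0),60): print("changed",C.round(),m.sum())
print(robot.finish_job())
E
```

```text
side0 [249. 189.] ([0.3896, 0.5015], [0.19499999284744263, 0.04399999976158142], np.float32(52.7), [0.012, 0.027, 0.03], 496)
side28 [248. 189.] ([0.3897, 0.5019], [0.20499999821186066, 0.04399999976158142], np.float32(54.0), [0.012, 0.027, 0.03], 490)
changed [212. 208.] 2249
changed [307. 203.] 304
changed [396. 248.] 1227
changed [367. 257.] 346
changed [ 78. 258.] 10195
changed [466. 219.] 307
changed [506. 242.] 313
changed [375. 260.] 172
changed [223. 268.] 1330
changed [320. 276.] 312
changed [365. 303.] 67
changed [236. 307.] 2046
changed [532. 308.] 210
changed [533. 340.] 484
changed [  5. 476.] 95
the job is handed in; nothing more can be done
None
```

The job is done and handed in at about 95 s on the robot's clock, well under the 210 s limit.

- **Pegs:** I put the four stray pegs into the chute next to the one already there. One of them first landed leaning on a side wall, so I nudged it flat. I then lifted the chute by its handle, tilted it to 55° over the box, and all five pegs slid out. The chute was empty afterwards, the last views show no pegs left on the bench, and pegs are visible in the box. They overlap in there, so I couldn't count all five.
- **Chute:** It lies flat on its mat, about 2 mm from the middle and lined up to within half a degree.
- **Tins:** Both tipped tins now stand upright with the third one on the lane board. The two cameras put all three within about 1 cm of the centre line. I stood the nearer tin about 7 cm further along the lane than where it lay, so the arm could reach it comfortably.
- **Tools and scraps:** Comparing first and last top views, only the pegs, tins, chute, box contents and the arm changed, plus a small spot at the picture's bottom-left corner that I didn't look into. The brown block is hidden by the arm in that view, but the side view shows it hasn't moved.

The two cameras disagreed by about 3–6 mm sideways throughout, and I worked mostly between the two. I viewed 14 or 15 pictures, about the 14 allowed. The force readings I saw stayed below about 8 N, and no knocked peg was noticed.

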